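# Clear the bench: nuts in the kit drawer, drawer home, spanners on their pegs

## Robot

A 6-joint arm with a two-finger parallel gripper is mounted at the origin on the work surface. World frame = base frame: x ahead of the robot, y to its left, z up, the work surface at z = 0. Lengths are in m, angles in degrees, forces in N, time in s.
With the tool pointing down it reaches from about 0.4 to 0.825 m from the base axis. Payload 7 kg.
Tool frame: the origin (TCP) lies midway between the tips of the shut fingers; the grasp point (between the pads) lies 19 mm behind it; z points along the fingers, y is the line along which they close (so a half turn about z gives the same grasp; the last joint's range is limited). The gripper opens to 85 mm and grips with 20 to 120 N. Pads are 22 mm wide; open, the fingers measure 114 mm over their backs; the gripper's body (76 mm by 85 mm) begins 54 mm behind the grasp point. The pads swing forward as they close: fully open they stand 13 mm farther back than shut.
Start: joints at [-52.363, 20.546, 0.682, 0, -70.136, -16.507], TCP at [0.243, -0.63, 0.231] pointing down, gripper open.
Joint ranges: [-176.03, 176.03], [-82.01, 121.73], [-58.28, 71.71], [-173.87, 95.51], [-174.79, -0.11], [-173.66, 173.66]. Speed limits (degrees/s): [136.94, 136.94, 172.46, 180, 180, 180].

## Interface

Orientations are given as a 3x3 rotation matrix whose columns are the frame's x, y, z axes.
In Python, from workcell import bot, viewer, job, spotter gives the robot as it stands.
- The arm moves only by the shell command python3 -m creep 'ROWS' [OPENING] [FORCE]. ROWS is JSON, a list of rows, each an object with "travel": the shift along the tool's x, y, z in mm, a list of three; "yaw": the turn about the tool's z in degrees. A call has exactly 5 rows; each row shifts and turns the commanded pose from where the row before left it, along the tool's axes as they then stand; what a row does not reach is not made up. A row lasts 1/10 s, in which the tool goes at most 50 mm and 8.59 degrees, less where a joint would pass 70% of its speed; a pose out of reach is approached as far as the arm can. A call is refused whole if a number of a shift passes 50 or a number of a turn 8.59, either way. A call with a gripper value outside its range is refused whole. OPENING is the finger opening in mm, from 0 to 85.4, set as the call begins (- or left out, the last holds). The fingers move at their own pace and stop on an object; FORCE is the grip in N (left out, the last holds). Time passes only in rows, so rows that do not move let the fingers close, or fill a call up. It gives the time, the measured TCP pose, the force, the opening and the grip force at its end, in the units of the state.
- bot.read_state(): the state, without advancing time (a new reading comes with each control period).
- viewer.camera(name): name is "scene" or "side" or "wrist"; returns (picture, depth): 480x640x3 uint8, red, green, blue; 480x640 float32, m along the optical axis (not along the pixel's ray), 0 where there is no reading.
- viewer.camera_model(name): a dict with "fx", "fy", "cx", "cy" (pixels), "cam_to_world" (4x4, takes a point from camera to world coordinates); the wrist camera has in their place "tool_from_camera" (4x4, takes a point from camera to tool coordinates, whose origin is the TCP and whose axes are the flange's). Camera axes: x right, y down, z forward; pixel columns grow to the right and rows downward; lengths in m; the calibration is good to about 2 mm. A picture is of the moment at which its call begins: read the wrist's pose just before it. camera_model takes no time and is no camera call.
- job.hand_in(): hands the job in; it is judged then, once.
Trained networks look in the newest picture that a camera, given by its name, has taken for a name from the list of things; names that differ only in an ending like _2 or _b are one class to them, and where a whole thing is asked for, a point or a joint stands for the part that bears it (a point fixed in the world has none). Each returns a list of dicts, best first, with "conf" (0 to 1); they miss things now and then, are a little off and sometimes report something else, mostly with a low value. They report only what shows in the picture. A call takes as long as a camera call.
- spotter.outline_of(thing, camera): "pixels" (480x640 bool, what is visible of it) and "box" ([centre column, centre row, width, height] in pixels, round what is visible of it).
The state is a dict: "time": time; "joint_positions": joint angles; "dq": joint speeds; "joint_efforts": joint torques, N m; "tool_pos": TCP position; "tool_rot": TCP orientation; "wrist_force": force on the tool from outside, world axes, zero at the start; "ft_torque": the same for the moment, N m; "opening": opening from 0.0 (shut) to 1.0 (fully open); "grasp_force": force on a finger pad.
Only numpy, scipy, OpenCV 4.12 (cv2) and the standard library are available. Lean on these libraries where they do the work, as an engineer would, in place of code of your own. Each camera call takes 0.05 s, during which the arm holds its last target. There are 200 camera calls.

## Task

Clear the bench after the job: put every big nut that is lying about into the open drawer of the grey kit cabinet, then push the drawer fully home, without slamming it, so that it clicks into its catch. Hang every ring spanner by its ring on the wooden tool rail, each on a peg of its own and hanging still, and leave the mug, the glue bottle and the brush where they are.

Things in the scene. Friction and masses are not known exactly. Their poses are not given: they have to be found in the camera images.
- drawer (a joint): opening of the drawer in m: 0 fully home, it begins 0.125 to 0.15 open; grows as it slides out towards the robot (the cabinet's -x). It slides stiffly (about 2 N) and a sprung catch stands in the way over the last 15 mm: pushed (about 9 N) to less than 5 mm open it snaps in to 0 and is held there; left short of that it stays unseated
- drawer_in (a point): centre of the drawer's inner floor, 15 mm above the bench. The drawer is a steel tray, inside 188 (x) by 194 (y) mm, walls 6 mm thick and 50 mm high above the inner floor; a painted front 12 mm thick, 226 wide, its top 65 mm above the inner floor, closes its -x end. x points into the cabinet, y to the left seen from the robot, z up; it moves with the drawer
- drawer_handle (a point): middle of the drawer's dark steel bar handle: a round bar 100 mm long across the front (y), 35 mm in front of the painted front, 49 mm above the bench (the cabinet's top is at 88 mm)
- cabinet: low grey painted steel kit cabinet fixed to the bench, 230 deep, 230 wide, 88 mm high, with one drawer. Origin: on the bench under the middle of its front edge; x points into the cabinet (away from the robot), the drawer opens along -x
- rack: fixed wooden tool rail: a bar 250 mm long (along y), 18 thick and 22 high, its middle 215 mm above the bench, on two wooden posts 24 mm wide at y = +-125 mm, each with a foot 130 by 40 by 12 mm. Origin: on the bench below the middle of the bar's front face; -x points towards the robot
- peg1_root (a point): root of the right peg (seen from the robot) on the rail's front face, 215 mm above the bench. The pegs are plain steel rods 8 mm thick and 45 mm long, 80 mm apart, pointing up and towards the robot (rack's -x), 35 degrees from vertical
- peg1_tip (a point): centre of the free end of the right peg, 45 mm from its root
- peg2_root (a point): root of the middle peg (seen from the robot) on the rail's front face, 215 mm above the bench. The pegs are plain steel rods 8 mm thick and 45 mm long, 80 mm apart, pointing up and towards the robot (rack's -x), 35 degrees from vertical
- peg2_tip (a point): centre of the free end of the middle peg, 45 mm from its root
- peg3_root (a point): root of the left peg (seen from the robot) on the rail's front face, 215 mm above the bench. The pegs are plain steel rods 8 mm thick and 45 mm long, 80 mm apart, pointing up and towards the robot (rack's -x), 35 degrees from vertical
- peg3_tip (a point): centre of the free end of the left peg, 45 mm from its root
- spanner1: a flat bright steel ring spanner, 173 mm long, 9 mm thick, 140 g: a closed ring at one end, a straight shank 14 mm wide, an open jaw 34 mm wide at the other end. Origin: underside, middle of the shank; x points to the ring along the shank, z is normal to the flat
- spanner1_eye (a point): centre of the ring's round hole of this spanner, 70 mm along x from its origin, mid-thickness; hole 25 mm, ring 37 mm across
- spanner2: a flat bright steel ring spanner, 173 mm long, 9 mm thick, 140 g: a closed ring at one end, a straight shank 14 mm wide, an open jaw 34 mm wide at the other end. Origin: underside, middle of the shank; x points to the ring along the shank, z is normal to the flat
- spanner2_eye (a point): centre of the ring's round hole of this spanner, 70 mm along x from its origin, mid-thickness; hole 25 mm, ring 37 mm across
- spanner3: a flat bright steel ring spanner, 173 mm long, 9 mm thick, 140 g: a closed ring at one end, a straight shank 14 mm wide, an open jaw 34 mm wide at the other end. Origin: underside, middle of the shank; x points to the ring along the shank, z is normal to the flat
- spanner3_eye (a point): centre of the ring's round hole of this spanner, 70 mm along x from its origin, mid-thickness; hole 25 mm, ring 37 mm across
- nut1: a big dark steel hexagon nut, 36 mm across flats, 20 mm high, hole 22 mm, 100 g; it lies flat. Origin: centre of the underside; x is normal to one pair of flats (so are x turned by 60 and 120 degrees)
- nut2: a big dark steel hexagon nut, 36 mm across flats, 20 mm high, hole 22 mm, 100 g; it lies flat. Origin: centre of the underside; x is normal to one pair of flats (so are x turned by 60 and 120 degrees)
- nut3: a big dark steel hexagon nut, 36 mm across flats, 20 mm high, hole 22 mm, 100 g; it lies flat. Origin: centre of the underside; x is normal to one pair of flats (so are x turned by 60 and 120 degrees)
- nut4: a big dark steel hexagon nut, 36 mm across flats, 20 mm high, hole 22 mm, 100 g; it lies flat. Origin: centre of the underside; x is normal to one pair of flats (so are x turned by 60 and 120 degrees)
- mug: white mug, 76 mm across, 85 high, a bystander; origin centre of underside
- glue: white glue bottle, 52 mm across, 150 high, a bystander; origin centre of underside
- brush: paint brush lying on the bench, a bystander; origin under its middle

How it is judged:
By the outcome, as a careful person would: the job done as asked, in the order asked, and still so for the second after the job is handed in, with the robot touching nothing.
Of nut1, nut2, nut3, nut4 only 3 to 4 are there at a start; the rules pass over those that are not, and their reading is None.
At some moment in a run one of nut1, nut2, nut3, nut4 may be knocked a few centimetres aside while the robot is not near it.
Once in a run the grip may slacken for a moment while it holds something.
It also fails if it takes over 210 s, if anything falls off the work surface, if the arm or the gripper's body presses on something with over 40 N, if the wrist force passes 120 N, or if a joint passes its speed limit or range.

## Working session

There is one attempt and no reset: what is moved stays moved. The work goes in short steps, Python scripts to look and compute and a shell command to move; the robot and the scene stay as the last step left them, time stands still between calls to the robot, and variables do not carry over. Pictures are saved under pics/ and viewed, at most 14 in all, crops included, and the job is handed in when it is done.

```bash
ls; mkdir -p pics; cat > h.py <<'E'
import numpy as np, cv2
from workcell import bot, viewer, job, spotter
def snap(cam, fn=None):
    s=bot.read_state(); im,d=viewer.camera(cam); m=viewer.camera_model(cam)
    if 'cam_to_world' in m: T=np.array(m['cam_to_world'])
    else:
        W=np.eye(4); W[:3,:3]=np.array(s['tool_rot']); W[:3,3]=s['tool_pos']; T=W@np.array(m['tool_from_camera'])
    if fn: cv2.imwrite('pics/'+fn,im[:,:,::-1])
    v,u=np.mgrid[:480,:640]
    P=np.stack([(u-m['cx'])/m['fx']*d,(v-m['cy'])/m['fy']*d,d],-1)@T[:3,:3].T+T[:3,3]
    P[d==0]=np.nan
    return im,P,T,m
def proj(p,T,m):
    q=T[:3,:3].T@(np.array(p)-T[:3,3]); return q[0]/q[2]*m['fx']+m['cx'],q[1]/q[2]*m['fy']+m['cy']
E
python3 - <<'E'
from h import *
np.set_printoptions(precision=3,suppress=True)
s=bot.read_state(); print(s)
for c in ['scene','side']:
    im,P,T,m=snap(c,c+'0.png'); print(c,T[:3,3],T[:3,2])
    for n in ['nut1','spanner1','drawer','cabinet','rack','mug','glue','brush']:
        for r in spotter.outline_of(n,c):
            if r['conf']<.3: continue
            q=P[r['pixels']]; q=q[~np.isnan(q[:,0])]
            print(n,round(r['conf'],2),np.round(r['box']),len(q),np.median(q,0),np.percentile(q,2,axis=0),np.percentile(q,98,axis=0))
E
```

```text
pics
{'time': 0.0, 'joint_positions': array([-52.362,  20.592,   0.633,  -0.02 , -70.138, -16.507]), 'dq': array([ 0.008,  0.049, -0.014,  0.014,  0.02 ,  0.011]), 'joint_efforts': array([  0.002, -58.332,  29.344,   6.937,  -0.006,   0.   ]), 'tool_pos': array([ 0.243, -0.629,  0.23 ]), 'tool_rot': array([[-0.933, -0.36 , -0.001],
       [-0.36 ,  0.933,  0.002],
       [ 0.   ,  0.002, -1.   ]]), 'wrist_force': array([-0.605,  0.922, -0.186]), 'ft_torque': array([ 0.008,  0.009, -0.036]), 'grasp_force': 0.0, 'opening': 1.0004314021094085}
scene [ 1.216 -0.507  1.253] [-0.45   0.416 -0.79 ]
nut1 0.69 [305. 279.  11.  20.] 155 [ 0.588 -0.009  0.017] [ 0.571 -0.027 -0.001] [0.604 0.006 0.026]
nut1 0.52 [255. 253.  15.   9.] 148 [ 0.419 -0.052  0.017] [ 0.398 -0.071  0.   ] [ 0.435 -0.035  0.027]
nut1 0.5 [319. 296.  15.  11.] 150 [ 0.652 -0.007  0.018] [ 0.634 -0.024  0.   ] [0.669 0.012 0.026]
spanner1 0.57 [240. 281.  21.  50.] 263 [ 0.461 -0.145  0.01 ] [ 0.389 -0.183 -0.001] [ 0.544 -0.108  0.016]
spanner1 0.57 [209. 296.  48.  35.] 275 [ 0.424 -0.243  0.01 ] [ 0.373 -0.271  0.002
[... 2147 characters left out ...]
cabinet 0.34 [280. 251.  26.  59.] 1037 [0.75  0.047 0.076] [0.736 0.021 0.007] [0.776 0.063 0.149]
rack 0.87 [393. 214. 108. 130.] 3641 [ 0.614 -0.185  0.11 ] [ 0.57  -0.396  0.002] [ 0.693 -0.115  0.24 ]
mug 0.91 [302. 243.  31.  48.] 1232 [ 0.756 -0.04   0.056] [ 0.732 -0.087 -0.001] [ 0.807 -0.011  0.085]
glue 0.81 [282. 251.  25.  60.] 1004 [0.75  0.047 0.077] [0.736 0.022 0.009] [0.776 0.063 0.149]
glue 0.69 [234. 464. 119.  32.] 2255 [0.489 0.466 0.017] [0.416 0.376 0.005] [0.543 0.523 0.022]
glue 0.53 [245. 334. 219. 169.] 20334 [0.652 0.25  0.066] [0.468 0.119 0.011] [0.847 0.366 0.093]
brush 0.62 [231. 464. 118.  32.] 2306 [0.488 0.466 0.017] [0.416 0.376 0.004] [0.544 0.523 0.022]
```

```bash
python3 - <<'E'
import cv2
a=cv2.imread('pics/scene0.png')[150:420,150:480]; b=cv2.imread('pics/side0.png')[150:480,120:520]
cv2.imwrite('pics/a.png',cv2.resize(a,None,fx=2.2,fy=2.2)[:600]); cv2.imwrite('pics/b.png',cv2.resize(b,None,fx=1.8,fy=1.8)[:600])
E
```

```text
(no output)
```

View pics/a.png

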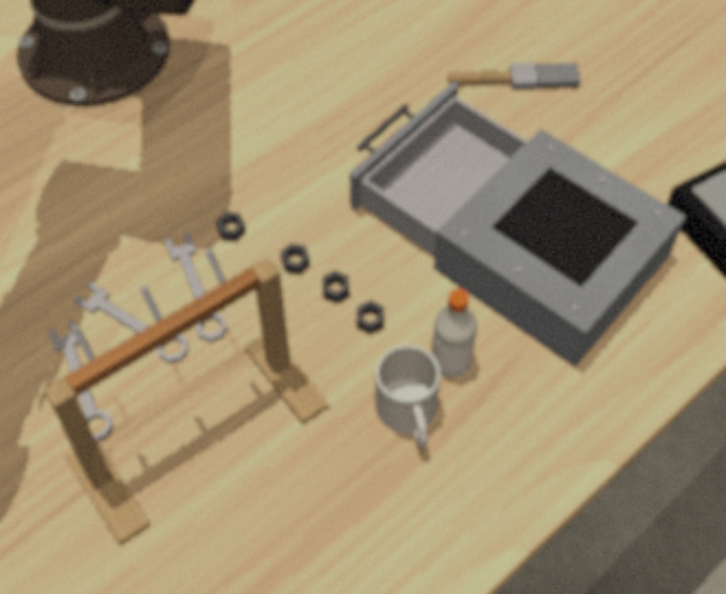

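View pics/b.png

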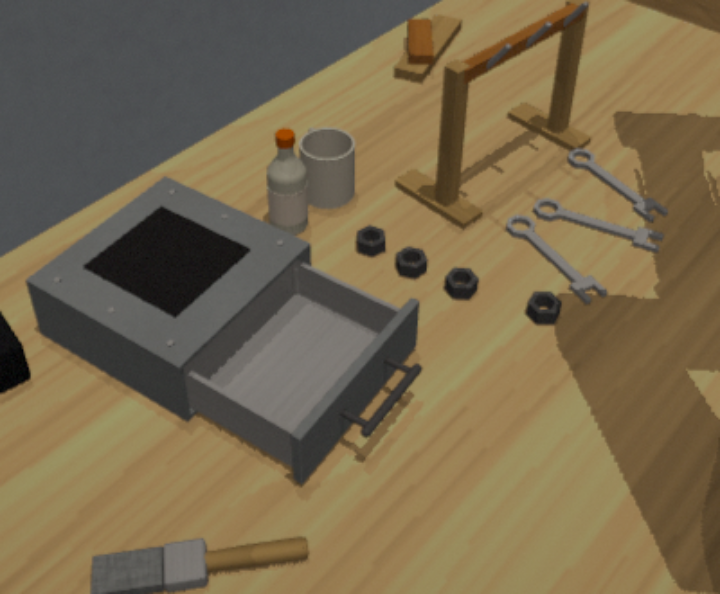

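```bash
cat >> h.py <<'E'
np.set_printoptions(precision=4,suppress=True)
def togo(p,head=None):
    """tool-axes mm (present frame) to bring TCP to world p; yaw to bring tool y to world heading (deg, mod 180)"""
    s=bot.read_state(); R=np.array(s['tool_rot']); d=R.T@(np.array(p)-s['tool_pos'])*1000
    out='travel %s'%np.round(d,1)
    if head is not None:
        cur=np.degrees(np.arctan2(R[1,1],R[0,1])); dy=-((head-cur+90)%180-90); out+=' yaw %.1f'%dy
    return out
def minwidth(xy,period=60):
    h=cv2.convexHull((xy*1000).astype(np.float32))[:,0]; a=np.radians(np.arange(0,180,1))
    w=np.ptp(h@np.array([np.cos(a),np.sin(a)]),axis=0)
    w=np.convolve(np.r_[w[-3:],w,w[:3]],np.ones(7)/7,'valid')
    if period==60: w=w.reshape(3,60).mean(0)
    return np.degrees(a[np.argmin(w)]),w.min()
def nuts(cam='wrist',fn=None,zmin=0.012,zmax=.03):
    im,P,T,m=snap(cam,fn); res=[]
    for r in spotter.outline_of('nut1',cam):
        if r['conf']<.3: continue
        M=cv2.dilate(r['pixels'].astype(np.uint8),np.ones((3,3)))>0
        q=P[M]; q=q[~np.isnan(q[:,0])]; q=q[(q[:,2]>zmin)&(q[:,2]<zmax)]
        if len(q)<15: continue
        c=cv2.minEnclosingCircle((q[:,:2]*1000).astype(np.float32)); h,w=minwidth(q[:,:2])
        lo,hi=np.percentile(q,[1,99],axis=0)
        print('nut conf %.2f'%r['conf'],'c',np.round((lo+hi)[:2]/2,4),'ext',np.round((hi-lo)*1000),'circ',np.round(c[0],1),round(c[1],1),'flat dir',h,round(w,1),'z',np.median(q[:,2]).round(4),'px',np.round(r['box'][:2]))
        res.append((lo+hi)[:2]/2)
    return im,P,T,m,res
E
python3 -m creep '[{"travel":[0,0,-24],"yaw":7},{"travel":[0,0,-24],"yaw":7},{"travel":[0,0,-22],"yaw":7},{"travel":[-20,43,0],"yaw":0},{"travel":[-20,43,0],"yaw":0}]' 85
python3 -m creep '[{"travel":[-20,44,0],"yaw":0},{"travel":[-20,44,0],"yaw":0},{"travel":[-20,44,0],"yaw":0},{"travel":[-20,44,0],"yaw":0},{"travel":[-20,44,0],"yaw":0}]'
python3 -m creep '[{"travel":[-20,44,0],"yaw":0},{"travel":[-20,44,0],"yaw":0},{"travel":[-20,44,0],"yaw":0},{"travel":[-20,44,0],"yaw":0},{"travel":[-20,44,0],"yaw":0}]'
python3 -m creep '[{"travel":[-20,42,0],"yaw":0},{"travel":[-20,42,0],"yaw":0},{"travel":[0,0,0],"yaw":0},{"travel":[0,0,0],"yaw":0},{"travel":[0,0,0],"yaw":0}]'
python3 - <<'E'
from h import *
s=bot.read_state(); print(s['joint_positions'],s['tool_rot'])
print(np.array(viewer.camera_model('wrist')['tool_from_camera']))
im,P,T,m,r=nuts('wrist','w1.png')
E
```

```text
time: 1.4
tool_pos: [0.2831, -0.5433, 0.3013]
tool_rot: [[-1.0, 0.0, 0.0], [0.0, 1.0, -0.0], [-0.0, -0.0, -1.0]]
wrist_force: [1.4, 0.1, -0.3]
opening: 0.994
grasp_force: 0.0
time: 1.9
tool_pos: [0.383, -0.3215, 0.3016]
tool_rot: [[-1.0, -0.002, 0.001], [-0.002, 1.0, -0.0], [-0.001, -0.0, -1.0]]
wrist_force: [0.4, -0.0, -0.3]
opening: 0.997
grasp_force: 0.0
time: 2.4
tool_pos: [0.4825, -0.1011, 0.3019]
tool_rot: [[-1.0, -0.003, 0.001], [-0.003, 1.0, 0.0], [-0.001, 0.0, -1.0]]
wrist_force: [1.5, -0.6, -0.2]
opening: 0.991
grasp_force: 0.0
time: 2.9
tool_pos: [0.5216, -0.0194, 0.3014]
tool_rot: [[-1.0, -0.002, -0.0], [-0.002, 1.0, -0.0], [0.0, -0.0, -1.0]]
wrist_force: [0.2, 0.2, -0.6]
opening: 0.995
grasp_force: 0.0
[  19.4311    3.7068  -11.871     0.0031  -74.4307 -109.3083] [[-1.     -0.0022 -0.0001]
 [-0.0022  1.     -0.0001]
 [ 0.0001 -0.0001 -1.    ]]
[[ 0.0005 -0.9466 -0.3224  0.0827]
 [ 1.      0.0006 -0.0002  0.0001]
 [ 0.0004 -0.3224  0.9466 -0.1428]
 [ 0.      0.      0.      1.    ]]
nut conf 0.81 c [ 0.5172 -0.0187] ext [36. 37.  9.] circ [516.8 -19. ] 20.4 flat dir 6.000000000000001 36.4 z 0.0202 px [318. 179.]
nut conf 0.68 c [ 0.4174 -0.0505] ext [35. 37.  8.] circ [417.5 -50.5] 20.6 flat dir 12.000000000000002 36.4 z 0.0202 px [289.  74.]
nut conf 0.66 c [ 0.587  -0.0074] ext [36. 37.  9.] circ [587.2  -7.2] 20.5 flat dir 54.0 36.6 z 0.0201 px [329. 243.]
nut conf 0.60 c [ 0.6518 -0.0045] ext [37. 37. 10.] circ [652.3  -4.4] 20.7 flat dir 46.0 37.1 z 0.0199 px [332. 294.]
nut conf 0.50 c [ 0.6402 -0.2522] ext [133. 273.  16.] circ [ 634.7 -253.1] 148.8 flat dir 55.0 237.7 z 0.0128 px [119. 311.]
```

View pics/w1.png

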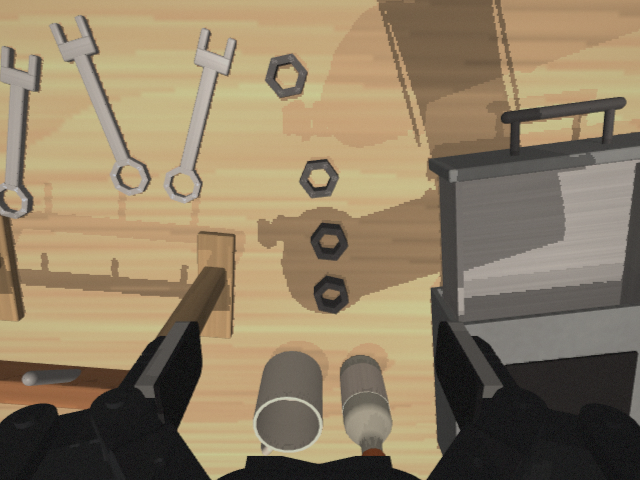

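```bash

python3 -m creep '[{"travel":[-26,3,40],"yaw":0},{"travel":[-26,3,40],"yaw":0},{"travel":[-26,3,40],"yaw":0},{"travel":[-26,3,40],"yaw":0},{"travel":[-26,3,40],"yaw":0}]' 60 60
python3 -m creep '[{"travel":[0,0,20],"yaw":-8},{"travel":[0,0,20],"yaw":-8},{"travel":[0,0,22],"yaw":0},{"travel":[0,0,20],"yaw":0},{"travel":[0,0,16],"yaw":0}]'
python3 -m creep '[{"travel":[0,0,0],"yaw":0},{"travel":[0,0,0],"yaw":0},{"travel":[0,0,0],"yaw":0},{"travel":[0,0,0],"yaw":0},{"travel":[0,0,0],"yaw":0}]' 20 60
python3 -m creep '[{"travel":[0,0,0],"yaw":0},{"travel":[0,0,-25],"yaw":0},{"travel":[0,0,-35],"yaw":0},{"travel":[0,0,-35],"yaw":8},{"travel":[0,0,-35],"yaw":8}]'
python3 - <<'E'
from h import *
im,P,T,m=snap('side')
for r in spotter.outline_of('drawer','side')[:1]:
    q=P[r['pixels']]; q=q[~np.isnan(q[:,0])]
    f=q[(q[:,2]>.009)&(q[:,2]<.022)]; print('floor pts',len(f),np.percentile(f,[2,98],axis=0))
    t=q[(q[:,2]>.074)&(q[:,2]<.088)]; t=t[t[:,0]<.52]; pf=np.polyfit(t[:,1],t[:,0],1); print('front top x=',pf,np.percentile(t,[2,50,98],axis=0))
for r in spotter.outline_of('cabinet','side')[:1]:
    q=P[r['pixels']]; q=q[~np.isnan(q[:,0])]; t=q[(q[:,2]>.082)&(q[:,2]<.095)&(q[:,0]>.55)]
    print('top',cv2.minAreaRect((t[:,:2]*1000).astype(np.float32)),cv2.boxPoints(cv2.minAreaRect((t[:,:2]*1000).astype(np.float32))).tolist())
E
```

```text
time: 3.5
tool_pos: [0.6528, -0.005, 0.1002]
tool_rot: [[-1.0, -0.001, 0.001], [-0.001, 1.0, 0.0], [-0.001, 0.0, -1.0]]
wrist_force: [0.7, 0.1, 0.2]
opening: 0.703
grasp_force: 0.0
time: 4.0
tool_pos: [0.6514, -0.0052, 0.0023]
tool_rot: [[-0.961, -0.276, -0.001], [-0.276, 0.961, -0.0], [0.001, 0.0, -1.0]]
wrist_force: [-0.1, 0.4, -0.2]
opening: 0.698
grasp_force: 0.0
time: 4.5
tool_pos: [0.6522, -0.0036, 0.0041]
tool_rot: [[-0.961, -0.278, 0.001], [-0.278, 0.961, 0.0], [-0.001, 0.0, -1.0]]
wrist_force: [0.0, 0.4, -1.9]
opening: 0.4
grasp_force: 61.5
time: 5.0
tool_pos: [0.6516, -0.0036, 0.1348]
tool_rot: [[-1.0, 0.003, -0.0], [0.003, 1.0, -0.0], [0.0, -0.0, -1.0]]
wrist_force: [0.0, -0.2, -1.2]
opening: 0.404
grasp_force: 61.5
floor pts 5149 [[0.4749 0.1244 0.0108]
 [0.6764 0.3225 0.0201]]
front top x= [-0.13    0.5133] [[0.4689 0.1041 0.0746]
 [0.4844 0.2243 0.0791]
 [0.5025 0.3198 0.0821]]
```

```bash

python3 -m creep '[{"travel":[19,45,0],"yaw":0},{"travel":[19,46,0],"yaw":0},{"travel":[19,46,0],"yaw":0},{"travel":[19,46,0],"yaw":0},{"travel":[0,0,0],"yaw":0}]'
python3 -m creep '[{"travel":[0,0,30],"yaw":0},{"travel":[0,0,30],"yaw":0},{"travel":[0,0,28],"yaw":0},{"travel":[0,0,18],"yaw":0},{"travel":[0,0,0],"yaw":0}]'
python3 -m creep '[{"travel":[0,0,0],"yaw":0},{"travel":[0,0,0],"yaw":0},{"travel":[0,0,0],"yaw":0},{"travel":[0,0,-20],"yaw":0},{"travel":[0,0,-40],"yaw":0}]' 60
python3 -m creep '[{"travel":[0,0,-40],"yaw":0},{"travel":[20,-40,-20],"yaw":0},{"travel":[20,-40,-20],"yaw":0},{"travel":[0,-40,-40],"yaw":0},{"travel":[0,0,0],"yaw":0}]'
python3 - <<'E'
from h import *
im,P,T,m,r=nuts('wrist','w2.png',zmax=.05)
E
```

```text
time: 5.65
tool_pos: [0.5731, 0.1837, 0.1324]
tool_rot: [[-1.0, -0.009, -0.001], [-0.009, 1.0, 0.0], [0.001, 0.0, -1.0]]
wrist_force: [0.3, -1.1, -1.5]
opening: 0.404
grasp_force: 61.6
time: 6.15
tool_pos: [0.573, 0.1775, 0.0235]
tool_rot: [[-1.0, -0.003, -0.006], [-0.003, 1.0, -0.004], [0.006, -0.004, -1.0]]
wrist_force: [-0.1, -0.5, -1.5]
opening: 0.406
grasp_force: 61.5
time: 6.65
tool_pos: [0.5739, 0.1782, 0.0861]
tool_rot: [[-1.0, -0.002, -0.004], [-0.002, 1.0, -0.002], [0.004, -0.002, -1.0]]
wrist_force: [1.6, 1.2, -0.0]
opening: 0.698
grasp_force: 0.0
time: 7.15
tool_pos: [0.5375, 0.0613, 0.2091]
tool_rot: [[-1.0, -0.001, 0.009], [-0.001, 1.0, 0.003], [-0.009, 0.003, -1.0]]
wrist_force: [1.4, 0.6, 0.2]
opening: 0.7
grasp_force: 0.0
nut conf 0.81 c [ 0.5871 -0.007 ] ext [36. 38. 10.] circ [587.3  -7.5] 20.8 flat dir 54.0 37.0 z 0.0201 px [239. 257.]
nut conf 0.77 c [ 0.517  -0.0184] ext [36. 38.  9.] circ [517.6 -18.7] 20.9 flat dir 7.0 36.8 z 0.0201 px [220. 177.]
nut conf 0.73 c [ 0.4178 -0.0498] ext [37. 38. 10.] circ [417.6 -50.5] 20.8 flat dir 11.0 36.9 z 0.0201 px [170.  42.]
nut conf 0.58 c [0.5774 0.1824] ext [45. 45. 22.] circ [580.1 182.4] 27.1 flat dir 29.999999999999996 46.8 z 0.0339 px [458. 248.]
```

View pics/w2.png

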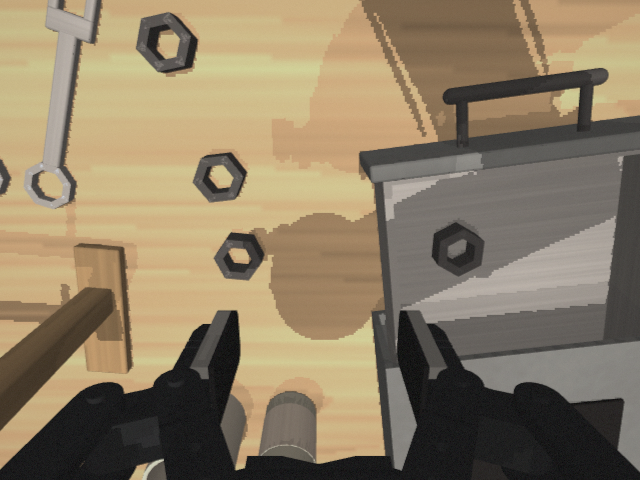

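```bash

python3 -m creep '[{"travel":[-10,-14,24],"yaw":0},{"travel":[-10,-13,24],"yaw":0},{"travel":[-10,-13,24],"yaw":0},{"travel":[-10,-13,24],"yaw":0},{"travel":[-11,-13,24],"yaw":0}]' 60 60
python3 -m creep '[{"travel":[0,0,15],"yaw":-8},{"travel":[0,0,15],"yaw":-8},{"travel":[0,0,15],"yaw":-8},{"travel":[0,0,20],"yaw":0},{"travel":[0,0,19],"yaw":0}]'
python3 -m creep '[{"travel":[0,0,0],"yaw":0},{"travel":[0,0,0],"yaw":0},{"travel":[0,0,0],"yaw":0},{"travel":[0,0,0],"yaw":0},{"travel":[0,0,0],"yaw":0}]' 20 60
python3 -m creep '[{"travel":[0,0,-20],"yaw":0},{"travel":[0,0,-30],"yaw":0},{"travel":[0,0,-30],"yaw":8},{"travel":[0,0,-30],"yaw":8},{"travel":[0,0,-20],"yaw":8}]'
python3 -c "
from h import *
print(togo([.575,.265,.0274],90))"
```

```text
time: 7.75
tool_pos: [0.5869, -0.002, 0.081]
tool_rot: [[-1.0, -0.003, -0.001], [-0.003, 1.0, -0.0], [0.001, -0.0, -1.0]]
wrist_force: [0.4, -0.7, 1.0]
opening: 0.699
grasp_force: 0.0
time: 8.25
tool_pos: [0.5866, -0.0015, -0.0028]
tool_rot: [[-0.912, -0.41, -0.001], [-0.41, 0.912, -0.0], [0.001, 0.0, -1.0]]
wrist_force: [0.2, 0.3, 0.2]
opening: 0.705
grasp_force: 0.0
time: 8.75
tool_pos: [0.5882, -0.0013, -0.0007]
tool_rot: [[-0.912, -0.41, 0.002], [-0.41, 0.912, 0.0], [-0.002, -0.001, -1.0]]
wrist_force: [0.2, -0.7, 7.2]
opening: 0.411
grasp_force: 64.5
time: 9.25
tool_pos: [0.5872, -0.0013, 0.1302]
tool_rot: [[-1.0, 0.002, 0.001], [0.002, 1.0, 0.0], [-0.001, 0.0, -1.0]]
wrist_force: [-0.1, 0.1, -0.6]
opening: 0.404
grasp_force: 60.2
travel [ 13.  266.3 102.9] yaw -0.1
```

```bash

python3 -m creep '[{"travel":[2,44,0],"yaw":0},{"travel":[2,45,0],"yaw":0},{"travel":[2,45,0],"yaw":0},{"travel":[2,45,0],"yaw":0},{"travel":[2,45,0],"yaw":0}]'
python3 -m creep '[{"travel":[0,42,0],"yaw":0},{"travel":[0,0,35],"yaw":0},{"travel":[0,0,35],"yaw":0},{"travel":[0,0,30],"yaw":0},{"travel":[0,0,0],"yaw":0}]'
python3 -m creep '[{"travel":[0,0,0],"yaw":0},{"travel":[0,0,0],"yaw":0},{"travel":[0,0,0],"yaw":0},{"travel":[0,0,-20],"yaw":0},{"travel":[0,0,-40],"yaw":0}]' 60
python3 -m creep '[{"travel":[0,0,-30],"yaw":0},{"travel":[5,-40,-20],"yaw":0},{"travel":[10,-45,-15],"yaw":0},{"travel":[10,-45,-15],"yaw":0},{"travel":[10,-45,-15],"yaw":0}]'
python3 -m creep '[{"travel":[10,-40,0],"yaw":0},{"travel":[10,-40,0],"yaw":0},{"travel":[0,0,0],"yaw":0},{"travel":[0,0,0],"yaw":0},{"travel":[0,0,0],"yaw":0}]'
python3 - <<'E'
from h import *
im,P,T,m,r=nuts('wrist','w3.png',zmax=.05)
print(togo([.517,-.0185,.003],66))
E
```

```text
time: 9.75
tool_pos: [0.5754, 0.2241, 0.1279]
tool_rot: [[-1.0, -0.003, -0.001], [-0.003, 1.0, -0.001], [0.001, -0.001, -1.0]]
wrist_force: [1.0, 0.2, -0.5]
opening: 0.406
grasp_force: 60.2
time: 10.25
tool_pos: [0.5728, 0.2623, 0.0235]
tool_rot: [[-1.0, -0.002, -0.008], [-0.002, 1.0, -0.005], [0.008, -0.005, -1.0]]
wrist_force: [-0.3, -0.2, -1.2]
opening: 0.405
grasp_force: 60.2
time: 10.75
tool_pos: [0.575, 0.2627, 0.0878]
tool_rot: [[-1.0, -0.002, -0.003], [-0.002, 1.0, -0.002], [0.003, -0.002, -1.0]]
wrist_force: [1.4, 1.0, 0.3]
opening: 0.703
grasp_force: 0.0
time: 11.25
tool_pos: [0.5414, 0.0873, 0.186]
tool_rot: [[-1.0, -0.003, 0.003], [-0.003, 1.0, 0.001], [-0.003, 0.001, -1.0]]
wrist_force: [1.0, -0.2, 0.5]
opening: 0.699
grasp_force: 0.0
time: 11.75
tool_pos: [0.5224, 0.0091, 0.1846]
tool_rot: [[-1.0, -0.002, 0.002], [-0.002, 1.0, 0.001], [-0.002, 0.001, -1.0]]
wrist_force: [0.0, 0.4, 0.2]
opening: 0.698
grasp_force: 0.0
nut conf 0.97 c [0.5789 0.1806] ext [48. 41. 22.] circ [579.5 184.8] 29.2 flat dir 29.999999999999996 49.2 z 0.0328 px [532. 280.]
nut conf 0.93 c [ 0.4177 -0.0502] ext [37. 38.  9.] circ [417.5 -50.6] 20.8 flat dir 11.0 36.7 z 0.0202 px [234.  63.]
nut conf 0.65 c [0.576  0.2589] ext [48. 29. 22.] circ [579.  266.3] 28.3 flat dir 42.0 43.7 z 0.0262 px [623. 278.]
nut conf 0.61 c [ 0.517  -0.0187] ext [36. 37.  9.] circ [517.2 -18.6] 20.7 flat dir 7.0 36.6 z 0.0201 px [282. 204.]
travel [  5.5 -28.  181. ] yaw 24.2
```

```bash

python3 -m creep '[{"travel":[5,-28,30],"yaw":0},{"travel":[0,0,30],"yaw":8},{"travel":[0,0,30],"yaw":8},{"travel":[0,0,30],"yaw":8},{"travel":[0,0,25],"yaw":0}]' 60 60
python3 -m creep '[{"travel":[0,0,20],"yaw":0},{"travel":[0,0,15],"yaw":0},{"travel":[0,0,0],"yaw":0},{"travel":[0,0,0],"yaw":0},{"travel":[0,0,0],"yaw":0}]'
python3 -m creep '[{"travel":[0,0,0],"yaw":0},{"travel":[0,0,0],"yaw":0},{"travel":[0,0,0],"yaw":0},{"travel":[0,0,0],"yaw":0},{"travel":[0,0,0],"yaw":0}]' 20 60
python3 -m creep '[{"travel":[0,0,-20],"yaw":0},{"travel":[0,0,-30],"yaw":0},{"travel":[0,0,-30],"yaw":-8},{"travel":[0,0,-30],"yaw":-8},{"travel":[0,0,-20],"yaw":-8}]'
python3 -c "
from h import *
print(togo([.526,.178,.0274],90))"
```

```text
time: 12.35
tool_pos: [0.5168, -0.0186, 0.037]
tool_rot: [[-0.913, 0.408, -0.001], [0.408, 0.913, -0.0], [0.001, -0.001, -1.0]]
wrist_force: [-0.3, 0.8, -0.2]
opening: 0.703
grasp_force: 0.0
time: 12.85
tool_pos: [0.5177, -0.0188, 0.0045]
tool_rot: [[-0.915, 0.404, 0.001], [0.404, 0.915, 0.0], [-0.001, 0.001, -1.0]]
wrist_force: [0.1, -0.3, 0.3]
opening: 0.708
grasp_force: 0.0
time: 13.35
tool_pos: [0.5176, -0.0191, 0.0048]
tool_rot: [[-0.915, 0.404, 0.002], [0.404, 0.915, 0.001], [-0.001, 0.001, -1.0]]
wrist_force: [-2.0, 0.9, 6.4]
opening: 0.408
grasp_force: 60.1
time: 13.85
tool_pos: [0.5175, -0.0193, 0.1364]
tool_rot: [[-1.0, -0.008, 0.003], [-0.008, 1.0, 0.001], [-0.003, 0.001, -1.0]]
wrist_force: [0.9, 0.3, -0.8]
opening: 0.401
grasp_force: 60.1
travel [ -9.8 197.1 109.1] yaw 0.5
```

```bash

python3 -m creep '[{"travel":[-2,40,0],"yaw":0},{"travel":[-2,40,0],"yaw":0},{"travel":[-2,39,0],"yaw":0},{"travel":[-2,39,0],"yaw":0},{"travel":[-2,39,0],"yaw":0}]'
python3 -m creep '[{"travel":[0,0,0],"yaw":0},{"travel":[0,0,35],"yaw":0},{"travel":[0,0,40],"yaw":0},{"travel":[0,0,32],"yaw":0},{"travel":[0,0,0],"yaw":0}]'
python3 -m creep '[{"travel":[0,0,0],"yaw":0},{"travel":[0,0,0],"yaw":0},{"travel":[0,0,0],"yaw":0},{"travel":[0,0,-20],"yaw":0},{"travel":[0,0,-40],"yaw":0}]' 60
python3 -m creep '[{"travel":[0,0,-30],"yaw":0},{"travel":[10,-40,-20],"yaw":0},{"travel":[10,-45,-15],"yaw":0},{"travel":[10,-45,-15],"yaw":0},{"travel":[15,-40,-15],"yaw":0}]'
python3 -m creep '[{"travel":[25,-40,0],"yaw":0},{"travel":[25,0,0],"yaw":0},{"travel":[0,0,0],"yaw":0},{"travel":[0,0,0],"yaw":0},{"travel":[0,0,0],"yaw":0}]'
python3 - <<'E'
from h import *
im,P,T,m,r=nuts('wrist','w4.png',zmax=.05)
print(togo([.4177,-.0503,.003],71.5))
E
```

```text
time: 14.35
tool_pos: [0.5262, 0.1792, 0.1342]
tool_rot: [[-1.0, -0.002, 0.001], [-0.002, 1.0, 0.001], [-0.001, 0.001, -1.0]]
wrist_force: [1.4, -0.3, -0.4]
opening: 0.409
grasp_force: 39.3
time: 14.85
tool_pos: [0.524, 0.1758, 0.0232]
tool_rot: [[-1.0, -0.001, -0.006], [-0.001, 1.0, -0.004], [0.006, -0.004, -1.0]]
wrist_force: [0.2, 0.0, -0.5]
opening: 0.406
grasp_force: 66.0
time: 15.35
tool_pos: [0.5251, 0.1768, 0.0862]
tool_rot: [[-1.0, -0.002, -0.003], [-0.002, 1.0, -0.002], [0.003, -0.002, -1.0]]
wrist_force: [-0.2, -0.3, -0.3]
opening: 0.698
grasp_force: 0.0
time: 15.85
tool_pos: [0.4816, 0.006, 0.1838]
tool_rot: [[-1.0, -0.003, 0.003], [-0.003, 1.0, 0.001], [-0.003, 0.001, -1.0]]
wrist_force: [0.1, -0.5, 0.6]
opening: 0.707
grasp_force: 0.0
time: 16.35
tool_pos: [0.4329, -0.0321, 0.1825]
tool_rot: [[-1.0, -0.003, 0.002], [-0.003, 1.0, 0.001], [-0.002, 0.001, -1.0]]
wrist_force: [-0.4, 0.1, -0.1]
opening: 0.702
grasp_force: 0.0
nut conf 0.91 c [0.5422 0.1849] ext [32. 52. 22.] circ [537.7 186. ] 28.1 flat dir 17.0 42.8 z 0.0346 px [576. 342.]
nut conf 0.74 c [ 0.417  -0.0505] ext [37. 37.  9.] circ [417.4 -50.5] 20.7 flat dir 11.0 36.6 z 0.0201 px [296. 189.]
nut conf 0.61 c [0.5789 0.186 ] ext [53. 53. 22.] circ [573.7 184.5] 39.8 flat dir 26.0 60.2 z 0.0297 px [563. 372.]
nut conf 0.45 c [0.5732 0.2483] ext [30.  9. 11.] circ [573.5 250.4] 16.1 flat dir 41.0 21.8 z 0.0182 px [635. 370.]
travel [ 15.2 -18.3 178.9] yaw 18.7
```

```bash

python3 -m creep '[{"travel":[15,-18,30],"yaw":0},{"travel":[0,0,30],"yaw":6},{"travel":[0,0,30],"yaw":6},{"travel":[0,0,30],"yaw":7},{"travel":[0,0,25],"yaw":0}]' 60 60
python3 -m creep '[{"travel":[0,0,19],"yaw":0},{"travel":[0,0,15],"yaw":0},{"travel":[0,0,0],"yaw":0},{"travel":[0,0,0],"yaw":0},{"travel":[0,0,0],"yaw":0}]'
python3 -m creep '[{"travel":[0,0,0],"yaw":0},{"travel":[0,0,0],"yaw":0},{"travel":[0,0,0],"yaw":0},{"travel":[0,0,0],"yaw":0},{"travel":[0,0,0],"yaw":0}]' 20 60
python3 -m creep '[{"travel":[0,0,-20],"yaw":0},{"travel":[0,0,-30],"yaw":0},{"travel":[0,0,-30],"yaw":-6},{"travel":[0,0,-30],"yaw":-6},{"travel":[0,0,-25],"yaw":-7}]'
python3 -c "
from h import *
print(togo([.526,.26,.0274],90))"
```

```text
time: 16.95
tool_pos: [0.4171, -0.0503, 0.0351]
tool_rot: [[-0.945, 0.327, -0.001], [0.327, 0.945, -0.0], [0.001, -0.001, -1.0]]
wrist_force: [0.1, 0.7, -0.6]
opening: 0.696
grasp_force: 0.0
time: 17.45
tool_pos: [0.4177, -0.0502, 0.0033]
tool_rot: [[-0.946, 0.323, 0.001], [0.323, 0.946, 0.0], [-0.001, 0.001, -1.0]]
wrist_force: [1.3, -0.1, 0.3]
opening: 0.7
grasp_force: 0.0
time: 17.95
tool_pos: [0.4176, -0.0504, 0.0037]
tool_rot: [[-0.946, 0.323, 0.002], [0.323, 0.946, 0.0], [-0.001, 0.001, -1.0]]
wrist_force: [-2.4, 1.1, 9.4]
opening: 0.403
grasp_force: 59.5
time: 18.45
tool_pos: [0.417, -0.0505, 0.1398]
tool_rot: [[-1.0, -0.007, 0.002], [-0.007, 1.0, 0.001], [-0.002, 0.001, -1.0]]
wrist_force: [0.2, -0.3, -1.2]
opening: 0.405
grasp_force: 60.7
travel [-110.8  309.7  112.8] yaw 0.4
```

```bash

python3 -m creep '[{"travel":[-14,39,0],"yaw":0},{"travel":[-14,39,0],"yaw":0},{"travel":[-14,39,0],"yaw":0},{"travel":[-14,39,0],"yaw":0},{"travel":[-14,39,0],"yaw":0}]'
python3 -m creep '[{"travel":[-13,38,0],"yaw":0},{"travel":[-14,38,0],"yaw":0},{"travel":[-14,38,0],"yaw":0},{"travel":[0,0,0],"yaw":0},{"travel":[0,0,35],"yaw":0}]'
python3 -m creep '[{"travel":[0,0,40],"yaw":0},{"travel":[0,0,35],"yaw":0},{"travel":[0,0,0],"yaw":0},{"travel":[0,0,0],"yaw":0},{"travel":[0,0,0],"yaw":0}]'
python3 -m creep '[{"travel":[0,0,0],"yaw":0},{"travel":[0,0,0],"yaw":0},{"travel":[0,0,0],"yaw":0},{"travel":[0,0,-20],"yaw":0},{"travel":[0,0,-40],"yaw":0}]' 60
python3 -m creep '[{"travel":[0,0,-40],"yaw":0},{"travel":[20,0,-40],"yaw":0},{"travel":[20,-20,-40],"yaw":0},{"travel":[20,-20,-10],"yaw":0},{"travel":[0,0,0],"yaw":0}]'
python3 - <<'E'
from h import *
im,P,T,m,r=nuts('wrist','w5.png',zmax=.05)
print(bot.read_state()['tool_pos'])
for r in spotter.outline_of('drawer_handle','wrist'):
    q=P[r['pixels']]; q=q[~np.isnan(q[:,0])]; print(r['conf'],np.percentile(q,[2,50,98],axis=0))
q=P.reshape(-1,3); q=q[~np.isnan(q[:,0])]
f=q[(q[:,2]>.072)&(q[:,2]<.085)&(q[:,0]<.53)&(q[:,1]>.08)]; print('front top',cv2.boxPoints(cv2.minAreaRect((f[:,:2]*1000).astype(np.float32))).tolist(),np.polyfit(f[:,1],f[:,0],1))
f=q[(q[:,2]>.045)&(q[:,2]<.058)&(q[:,0]<.47)&(q[:,1]>.08)]; print('bar',len(f),np.percentile(f,[1,50,99],axis=0),np.polyfit(f[:,1],f[:,0],1))
E
```

```text
time: 18.95
tool_pos: [0.4867, 0.1462, 0.1382]
tool_rot: [[-1.0, -0.002, 0.001], [-0.002, 1.0, 0.001], [-0.001, 0.001, -1.0]]
wrist_force: [1.0, -0.2, -0.6]
opening: 0.406
grasp_force: 60.8
time: 19.45
tool_pos: [0.53, 0.2619, 0.1064]
tool_rot: [[-1.0, -0.005, 0.007], [-0.005, 1.0, 0.005], [-0.007, 0.005, -1.0]]
wrist_force: [0.3, -0.3, -1.8]
opening: 0.402
grasp_force: 60.8
time: 19.95
tool_pos: [0.5285, 0.2596, 0.0299]
tool_rot: [[-1.0, -0.003, 0.002], [-0.003, 1.0, 0.002], [-0.002, 0.002, -1.0]]
wrist_force: [-0.5, 0.2, -0.8]
opening: 0.408
grasp_force: 60.7
time: 20.45
tool_pos: [0.5256, 0.2573, 0.0859]
tool_rot: [[-1.0, -0.002, -0.004], [-0.002, 1.0, -0.004], [0.004, -0.004, -1.0]]
wrist_force: [0.2, 0.8, 0.9]
opening: 0.704
grasp_force: 0.0
time: 20.95
tool_pos: [0.4663, 0.2175, 0.221]
tool_rot: [[-1.0, -0.002, 0.004], [-0.002, 1.0, 0.004], [-0.004, 0.004, -1.0]]
wrist_force: [0.5, 1.2, -0.5]
opening: 0.702
grasp_force: 0.0
nut conf 0.86 c [0.5783 0.1766] ext [51. 40. 22.] circ [575.6 177. ] 32.0 flat dir 29.999999999999996 52.1 z 0.0337 px [275. 316.]
nut conf 0.85 c [0.5327 0.1757] ext [38. 41. 23.] circ [530.9 175.5] 25.4 flat dir 29.000000000000004 44.8 z 0.0346 px [271. 274.]
nut conf 0.71 c [0.5747 0.2654] ext [49. 41. 23.] circ [576.2 265.3] 27.2 flat dir 33.0 47.4 z 0.0326 px [368. 314.]
[0.4673 0.2185 0.2187]
0.72 [[0.4438 0.111  0.0135]
 [0.5437 0.2165 0.0161]
 [0.6864 0.3137 0.0809]]
front top [[465.11468505859375, 317.86395263671875], [494.353515625, 95.07451629638672], [507.190185546875, 96.75921630859375], [477.95135498046875, 319.54864501953125]] [-0.1301  0.5119]
bar 2762 [[0.435  0.1505 0.0468]
 [0.447  0.212  0.0535]
 [0.4696 0.3133 0.0566]] [0.0312 0.4426]
```

View pics/w5.png

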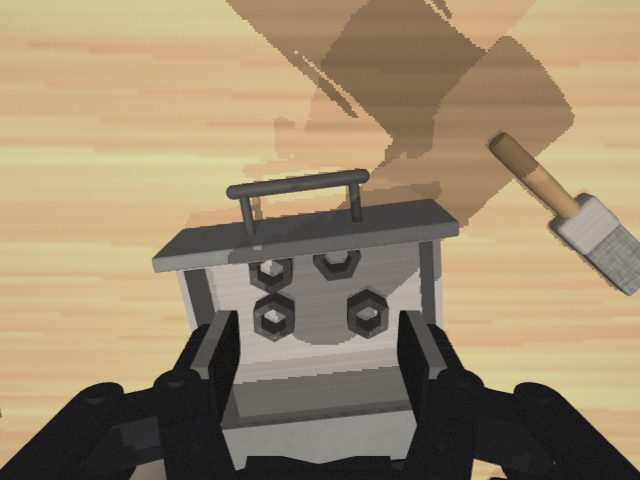

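```bash

python3 -m creep '[{"travel":[36,-11,0],"yaw":0},{"travel":[36,-11,0],"yaw":0},{"travel":[0,0,40],"yaw":-7.5},{"travel":[0,0,40],"yaw":0},{"travel":[0,0,0],"yaw":0}]' 0 60
python3 - <<'E'
from h import *
print(togo([.395,.196,.03],97.5))
im,P,T,m=snap('side')
q=P.reshape(-1,3); q=q[~np.isnan(q[:,0])]
t=q[(q[:,2]>.083)&(q[:,2]<.095)&(q[:,0]>.54)&(q[:,0]<.9)&(q[:,1]>.08)&(q[:,1]<.4)]
R=np.array([[.9915,.130],[-.130,.9915]]); a=t[:,:2]@R.T; f=np.array([.4797,.2065])@R.T
print('cab along',np.percentile(a,[.5,1,2,99],axis=0),'front',f)
E
```

```text
time: 21.6
tool_pos: [0.3929, 0.1941, 0.1332]
tool_rot: [[-0.991, -0.132, -0.007], [-0.132, 0.991, -0.007], [0.007, -0.006, -1.0]]
wrist_force: [-0.1, -0.5, -0.3]
opening: -0.002
grasp_force: 0.0
travel [ -3.1   2.2 103.2] yaw 0.1
cab along [[0.6558 0.0307]
 [0.6566 0.032 ]
 [0.6579 0.035 ]
 [0.8837 0.259 ]] front [0.5025 0.1424]
```

```bash

python3 -m creep '[{"travel":[0,2,35],"yaw":0},{"travel":[0,0,35],"yaw":0},{"travel":[0,0,33],"yaw":0},{"travel":[-10,0,0],"yaw":0},{"travel":[-10,0,0],"yaw":0}]'
python3 -m creep '[{"travel":[-6,0,0],"yaw":0},{"travel":[-6,0,0],"yaw":0},{"travel":[-6,0,0],"yaw":0},{"travel":[-6,0,0],"yaw":0},{"travel":[-6,0,0],"yaw":0}]'
python3 -m creep '[{"travel":[-7,0,0],"yaw":0},{"travel":[-7,0,0],"yaw":0},{"travel":[-7,0,0],"yaw":0},{"travel":[-7,0,0],"yaw":0},{"travel":[-7,0,0],"yaw":0}]'
python3 -m creep '[{"travel":[-7,0,0],"yaw":0},{"travel":[-7,0,0],"yaw":0},{"travel":[-7,0,0],"yaw":0},{"travel":[-7,0,0],"yaw":0},{"travel":[-7,0,0],"yaw":0}]'
python3 - <<'E'
from h import *
s=bot.read_state(); print(s['tool_pos']@np.array([.9915,.13,0]), s['wrist_force'])
E
```

```text
time: 22.15
tool_pos: [0.4169, 0.2021, 0.0359]
tool_rot: [[-0.991, -0.134, 0.001], [-0.134, 0.991, -0.001], [-0.0, -0.001, -1.0]]
wrist_force: [0.6, 0.7, -0.1]
opening: -0.003
grasp_force: 0.0
time: 22.65
tool_pos: [0.4451, 0.205, 0.0351]
tool_rot: [[-0.991, -0.133, 0.0], [-0.133, 0.991, 0.0], [-0.0, 0.0, -1.0]]
wrist_force: [-3.4, -0.4, 2.3]
opening: -0.001
grasp_force: 1.2
time: 23.15
tool_pos: [0.4799, 0.2095, 0.0345]
tool_rot: [[-0.991, -0.133, -0.0], [-0.133, 0.991, -0.0], [0.0, -0.0, -1.0]]
wrist_force: [-3.3, -0.5, 2.5]
opening: -0.0
grasp_force: 1.3
time: 23.65
tool_pos: [0.5145, 0.2142, 0.0345]
tool_rot: [[-0.991, -0.133, -0.0], [-0.133, 0.991, -0.0], [0.0, -0.0, -1.0]]
wrist_force: [-2.5, -2.7, 0.5]
opening: -0.0
grasp_force: 1.3
0.5379758734100045 [-2.4906 -2.6567  0.4741]
```

```bash

python3 -m creep '[{"travel":[-6,0,0],"yaw":0},{"travel":[-6,0,0],"yaw":0},{"travel":[-6,0,0],"yaw":0},{"travel":[-5,0,0],"yaw":0},{"travel":[-4,0,0],"yaw":0}]'
python3 -m creep '[{"travel":[-3,0,0],"yaw":0},{"travel":[-3,0,0],"yaw":0},{"travel":[-3,0,0],"yaw":0},{"travel":[-3,0,0],"yaw":0},{"travel":[-3,0,0],"yaw":0}]'
python3 -m creep '[{"travel":[-2,0,0],"yaw":0},{"travel":[-2,0,0],"yaw":0},{"travel":[-2,0,0],"yaw":0},{"travel":[-2,0,0],"yaw":0},{"travel":[-2,0,0],"yaw":0}]'
python3 - <<'E'
from h import *
s=bot.read_state(); print(s['tool_pos']@np.array([.9915,.13,0]), s['wrist_force'])
E
```

```text
time: 24.15
tool_pos: [0.5413, 0.2179, 0.0346]
tool_rot: [[-0.991, -0.133, -0.0], [-0.133, 0.991, -0.0], [0.0, 0.0, -1.0]]
wrist_force: [-2.3, -1.3, 0.3]
opening: 0.001
grasp_force: 1.2
time: 24.65
tool_pos: [0.5556, 0.2198, 0.0346]
tool_rot: [[-0.991, -0.133, -0.001], [-0.133, 0.991, -0.0], [0.001, -0.0, -1.0]]
wrist_force: [-5.9, -0.6, -0.3]
opening: 0.0
grasp_force: 3.0
time: 25.15
tool_pos: [0.5662, 0.2217, 0.0349]
tool_rot: [[-0.991, -0.133, 0.001], [-0.133, 0.991, 0.001], [-0.001, 0.001, -1.0]]
wrist_force: [0.2, -0.7, -0.1]
opening: 0.004
grasp_force: 0.0
0.5902507048663335 [ 0.2004 -0.6907 -0.1113]
```

```bash

python3 -m creep '[{"travel":[20,0,0],"yaw":0},{"travel":[20,0,-10],"yaw":0},{"travel":[20,0,-40],"yaw":7.5},{"travel":[0,0,-45],"yaw":0},{"travel":[0,0,-45],"yaw":0}]'
python3 -m creep '[{"travel":[0,-30,-35],"yaw":0},{"travel":[0,-30,-35],"yaw":0},{"travel":[0,-30,-35],"yaw":0},{"travel":[0,-40,-25],"yaw":0},{"travel":[0,-45,-20],"yaw":0}]' 40
python3 -m creep '[{"travel":[0,-48,0],"yaw":0},{"travel":[0,-48,0],"yaw":0},{"travel":[0,-48,0],"yaw":0},{"travel":[0,-48,0],"yaw":0},{"travel":[0,-48,0],"yaw":0}]'
python3 -m creep '[{"travel":[0,-20,0],"yaw":0},{"travel":[0,0,0],"yaw":0},{"travel":[0,0,0],"yaw":0},{"travel":[0,0,0],"yaw":0},{"travel":[0,0,0],"yaw":0}]'
cat >> h.py <<'E'
def spanners(cam='wrist',fn=None,zlo=.0055,zhi=.02):
    im,P,T,m=snap(cam,fn)
    for r in spotter.outline_of('spanner1',cam):
        if r['conf']<.3: continue
        q=P[r['pixels']]; q=q[~np.isnan(q[:,0])]; q=q[(q[:,2]>zlo)&(q[:,2]<zhi)]
        if len(q)<60: continue
        xy=q[:,:2]; c=xy.mean(0); u=np.linalg.svd(xy-c,full_matrices=False)[2][0]
        t=(xy-c)@u; 
        mid=np.abs(t)<.04; sh=xy[mid]; c=sh.mean(0); u=np.linalg.svd(sh-c,full_matrices=False)[2][0]
        if u[0]<0: u=-u   # ring is at +x end
        n=np.array([-u[1],u[0]]); t=(xy-c)@u; w=(xy-c)@n; lo,hi=np.percentile(t,[.5,99.5])
        ring=t>hi-.037; w0=(w[ring].max()+w[ring].min())/2
        eye=c+u*(hi-.0185)+n*w0; org=eye-u*.07
        print('sp conf %.2f'%r['conf'],'len',round((hi-lo)*1000),'shank w',round(np.ptp(np.percentile(w[mid],[3,97]))*1000,1),'ringw',round(np.ptp(w[ring])*1000),'eye',eye,'org',org,'head',np.degrees(np.arctan2(u[1],u[0])).round(1),'z',np.median(q[:,2]).round(4),'px',np.round(r['box'][:2]))
    return im,P,T,m
E
python3 - <<'E'
from h import *
print(bot.read_state()['tool_pos'])
im,P,T,m=spanners('wrist','w6.png')
im,P,T,m=snap('side')
for r in spotter.outline_of('drawer','side')[:2]:
    q=P[r['pixels']]; q=q[~np.isnan(q[:,0])]; q=q[(q[:,2]>.04)&(q[:,0]<.7)]; a=q[:,:2]@[.9915,.13]; print(r['conf'],np.percentile(a,[1,10,50]))
im=im[180:480,100:420,::-1]
w=cv2.imread('pics/w6.png'); cv2.imwrite('pics/c6.png',cv2.hconcat([cv2.resize(w,(480,360)),cv2.resize(im,(320,360))]))
E
```

```text
time: 25.65
tool_pos: [0.5067, 0.2139, 0.1771]
tool_rot: [[-1.0, -0.003, 0.002], [-0.003, 1.0, 0.001], [-0.002, 0.001, -1.0]]
wrist_force: [0.6, 0.6, 0.4]
opening: -0.0
grasp_force: 0.0
time: 26.15
tool_pos: [0.5079, 0.0377, 0.3278]
tool_rot: [[-1.0, -0.004, 0.005], [-0.004, 1.0, 0.002], [-0.005, 0.002, -1.0]]
wrist_force: [1.3, -1.2, -0.9]
opening: 0.471
grasp_force: 0.0
time: 26.65
tool_pos: [0.508, -0.2039, 0.3259]
tool_rot: [[-1.0, -0.003, 0.004], [-0.003, 1.0, -0.001], [-0.004, -0.001, -1.0]]
wrist_force: [2.2, 0.3, 1.5]
opening: 0.468
grasp_force: 0.0
time: 27.15
tool_pos: [0.5076, -0.2209, 0.3251]
tool_rot: [[-1.0, -0.004, 0.001], [-0.004, 1.0, -0.0], [-0.001, -0.0, -1.0]]
wrist_force: [-1.1, -0.4, 0.2]
opening: 0.468
grasp_force: 0.0
[ 0.5076 -0.2209  0.3251]
sp conf 0.71 len 169 shank w 12.8 ringw 37 eye [ 0.5236 -0.1639] org [ 0.4574 -0.1412] head -18.9 z 0.0091 px [393. 127.]
sp conf 0.68 len 169 shank w 12.7 ringw 37 eye [ 0.5154 -0.2197] org [ 0.4477 -0.2376] head 14.8 z 0.0092 px [303. 119.]
sp conf 0.65 len 170 shank w 13.2 ringw 37 eye [ 0.5419 -0.3506] org [ 0.4748 -0.3308] head -16.5 z 0.0091 px [220. 146.]
0.56 [0.6038 0.6094 0.6446]
0.18 [0.5355 0.5395 0.5774]
```

View pics/c6.png

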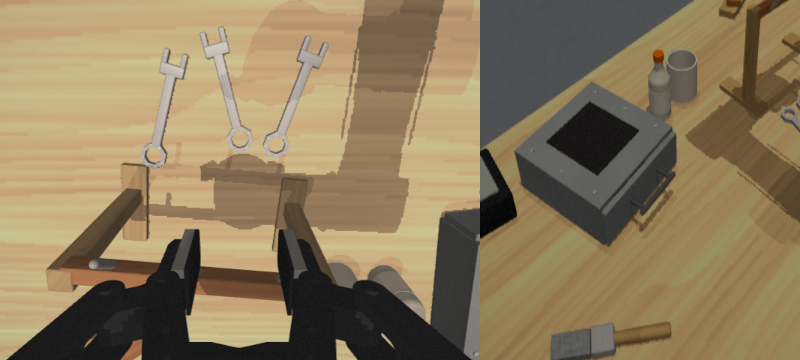

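```bash
cat >> h.py <<'E'
def rack(P,lab=''):
    q=P.reshape(-1,3); q=q[~np.isnan(q[:,0])]
    q=q[(q[:,0]>.5)&(q[:,0]<.75)&(q[:,1]>-.45)&(q[:,1]<-.08)]
    b=q[(q[:,2]>.221)&(q[:,2]<.229)]; r=cv2.minAreaRect((b[:,:2]*1000).astype(np.float32))
    print(lab,'rail',len(b),np.round(cv2.boxPoints(r),1).tolist(),np.round(r[1],1))
    t=q[(q[:,2]>.236)&(q[:,2]<.265)]
    if len(t)>5:
        k=cv2.partition((t*1000).astype(np.float32)[:, :2].tolist(),lambda a,b:1) if 0 else None
        y=t[:,1]; o=np.argsort(y); g=np.split(o,np.where(np.diff(y[o])>.03)[0]+1)
        for i in g:
            c=t[i]; top=c[c[:,2]>c[:,2].max()-.006]; print('  peg',len(i),'top',top.mean(0),'zmax',c[:,2].max().round(4),'all',c.mean(0))
E
python3 - <<'E'
from h import *
for c in ['scene','side','wrist']:
    im,P,T,m=snap(c,'r_%s.png'%c); rack(P,c)
print(m['fx'])
E
```

```text
scene rail 788 [[578.7999877929688, -396.20001220703125], [616.9000244140625, -399.79998779296875], [642.7000122070312, -126.9000015258789], [604.5999755859375, -123.30000305175781]] [274.1  38.2]
  peg 40 top [ 0.571  -0.3385  0.2547] zmax 0.2568 all [ 0.5761 -0.3389  0.2472]
  peg 39 top [ 0.5775 -0.2584  0.2563] zmax 0.2595 all [ 0.5838 -0.2593  0.2479]
  peg 35 top [ 0.5854 -0.1799  0.2556] zmax 0.2578 all [ 0.5908 -0.1803  0.2476]
side rail 494 [[577.7999877929688, -377.6000061035156], [616.4000244140625, -381.1000061035156], [639.7999877929688, -120.80000305175781], [601.2000122070312, -117.30000305175781]] [261.4  38.8]
  peg 13 top [ 0.5745 -0.3326  0.2427] zmax 0.2453 all [ 0.5774 -0.3328  0.2397]
  peg 28 top [ 0.5764 -0.2544  0.2525] zmax 0.2549 all [ 0.5803 -0.2538  0.2465]
  peg 29 top [ 0.5831 -0.1735  0.2524] zmax 0.2553 all [ 0.5868 -0.1733  0.2469]
wrist rail 6070 [[579.5, -396.0], [617.2000122070312, -398.0], [628.5999755859375, -177.89999389648438], [590.9000244140625, -176.0]] [220.3  37.7]
  peg 290 top [ 0.5691 -0.3361  0.2542] zmax 0.2566 all [ 0.5723 -0.3354  0.2494]
  peg 11 top [ 0.5833 -0.2542  0.2449] zmax 0.2486 all [ 0.5854 -0.2545  0.242 ]
414.58733654011417
```

```bash

python3 -m creep '[{"travel":[24,29,20],"yaw":0},{"travel":[24,29,20],"yaw":0},{"travel":[23,29,20],"yaw":0},{"travel":[0,0,45],"yaw":6},{"travel":[0,0,45],"yaw":6}]' 40 60
python3 -m creep '[{"travel":[0,0,45],"yaw":7},{"travel":[0,0,30],"yaw":0},{"travel":[0,0,0],"yaw":0},{"travel":[0,0,0],"yaw":0},{"travel":[0,0,0],"yaw":0}]'
python3 - <<'E'
from h import *
im,P,T,m=spanners('wrist','w7.png')
print(togo([.4366,-.1341,.001],71.1))
E
```

```text
time: 28.0
tool_pos: [0.4363, -0.134, 0.1749]
tool_rot: [[-0.978, 0.208, 0.005], [0.208, 0.978, 0.001], [-0.004, 0.001, -1.0]]
wrist_force: [1.2, 0.4, -0.7]
opening: 0.466
grasp_force: 0.0
time: 28.5
tool_pos: [0.4375, -0.1349, 0.1015]
tool_rot: [[-0.946, 0.323, 0.003], [0.323, 0.946, -0.0], [-0.003, 0.001, -1.0]]
wrist_force: [-0.1, -0.1, 0.6]
opening: 0.472
grasp_force: 0.0
sp conf 0.85 len 171 shank w 13.1 ringw 37 eye [ 0.5241 -0.164 ] org [ 0.458 -0.141] head -19.1 z 0.0091 px [320. 267.]
sp conf 0.69 len 119 shank w 30.8 ringw 26 eye [ 0.4931 -0.3303] org [ 0.4258 -0.3109] head -16.0 z 0.0091 px [ 61. 365.]
sp conf 0.59 len 168 shank w 30.1 ringw 15 eye [ 0.5105 -0.2089] org [ 0.4427 -0.2265] head 14.6 z 0.0091 px [165. 295.]
travel [  1.2   0.4 100.4] yaw 0.0
```

```bash

python3 -m creep '[{"travel":[0,0,35],"yaw":0},{"travel":[0,0,35],"yaw":0},{"travel":[0,0,20],"yaw":0},{"travel":[0,0,10],"yaw":0},{"travel":[0,0,0],"yaw":0}]'
python3 -m creep '[{"travel":[0,0,0],"yaw":0},{"travel":[0,0,0],"yaw":0},{"travel":[0,0,0],"yaw":0},{"travel":[0,0,0],"yaw":0},{"travel":[0,0,0],"yaw":0}]' 5 80
python3 -m creep '[{"travel":[0,0,-10],"yaw":0},{"travel":[0,0,-20],"yaw":0},{"travel":[0,0,-30],"yaw":0},{"travel":[0,0,-35],"yaw":0},{"travel":[0,0,-35],"yaw":0}]'
python3 -m creep '[{"travel":[0,0,-40],"yaw":0},{"travel":[0,0,-40],"yaw":0},{"travel":[0,0,-40],"yaw":-7},{"travel":[0,0,-40],"yaw":-7},{"travel":[0,0,-10],"yaw":0}]'
python3 -m creep '[{"travel":[0,0,0],"yaw":0},{"travel":[0,0,0],"yaw":0},{"travel":[0,0,0],"yaw":0},{"travel":[0,0,0],"yaw":0},{"travel":[0,0,0],"yaw":0}]'
python3 - <<'E'
from h import *
im,P,T,m=spanners('wrist','w8.png',zlo=.24,zhi=.4); rack(P)
s=bot.read_state(); print(s['tool_pos'],s['opening'],s['grasp_force'])
E
```

```text
time: 29.1
tool_pos: [0.4362, -0.1349, -0.0003]
tool_rot: [[-0.946, 0.323, -0.0], [0.323, 0.946, -0.0], [0.0, -0.0, -1.0]]
wrist_force: [0.1, -1.2, 0.9]
opening: 0.471
grasp_force: 0.0
time: 29.6
tool_pos: [0.437, -0.1348, 0.001]
tool_rot: [[-0.946, 0.323, 0.003], [0.323, 0.946, 0.0], [-0.002, 0.001, -1.0]]
wrist_force: [-1.1, 0.7, 5.7]
opening: 0.131
grasp_force: 78.5
time: 30.1
tool_pos: [0.4354, -0.1349, 0.1319]
tool_rot: [[-0.946, 0.324, 0.0], [0.324, 0.946, 0.0], [-0.0, 0.0, -1.0]]
wrist_force: [1.3, -0.2, -0.8]
opening: 0.126
grasp_force: 78.5
time: 30.6
tool_pos: [0.4371, -0.1353, 0.3055]
tool_rot: [[-0.997, 0.081, 0.008], [0.081, 0.997, -0.0], [-0.008, 0.0, -1.0]]
wrist_force: [-0.8, 0.1, -1.3]
opening: 0.129
grasp_force: 78.6
time: 31.1
tool_pos: [0.4356, -0.1349, 0.2987]
tool_rot: [[-0.996, 0.085, -0.002], [0.085, 0.996, -0.0], [0.002, -0.0, -1.0]]
wrist_force: [-0.8, 0.0, -2.2]
opening: 0.133
grasp_force: 78.5
 rail 0 [[0.0, 0.0], [0.0, 0.0], [0.0, 0.0], [0.0, 0.0]] [0. 0.]
[ 0.4358 -0.1349  0.2991] 0.12806476948861503 78.53338122367859
```

View pics/w8.png

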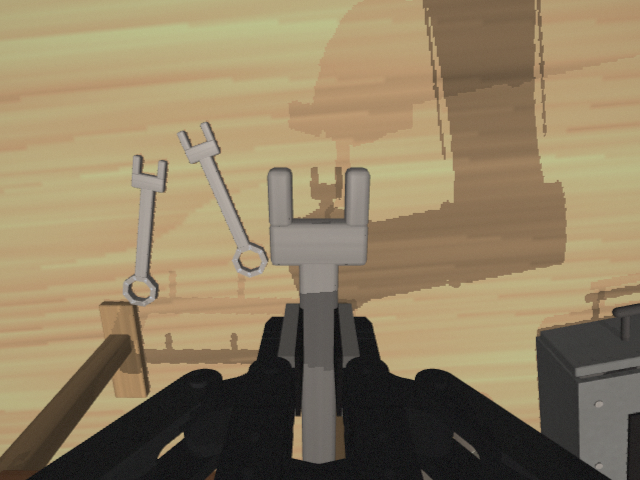

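```bash

python3 -m creep '[{"travel":[-20,-10,5],"yaw":0},{"travel":[-20,-10,5],"yaw":0},{"travel":[-19,-10,7],"yaw":0},{"travel":[0,0,0],"yaw":0},{"travel":[0,0,0],"yaw":0}]'
cat >> h.py <<'E'
def held(cam,fn=None,zlo=.262,zhi=.33):
    """ring eye of a held, level spanner and the peg tips as this camera has them"""
    im,P,T,m=snap(cam,fn); rack(P,cam)
    s=bot.read_state(); p=np.array(s['tool_pos']); R=np.array(s['tool_rot'])
    q=P.reshape(-1,3); q=q[~np.isnan(q[:,0])]; l=(q-p)@R
    k=(l[:,0]<-.068)&(l[:,0]>-.13)&(np.abs(l[:,1])<.03)&(l[:,2]<.006)&(l[:,2]>-.016); r=q[k]; lr=l[k]
    if len(r)>20:
        (cx,cy),rad=cv2.minEnclosingCircle((r[:,:2]*1000).astype(np.float32))
        e=np.array([np.percentile(lr[:,0],1)+.0185,(lr[:,1].max()+lr[:,1].min())/2,np.percentile(lr[:,2],5)]) 
        print(cam,'ring n',len(r),'circ',cx,cy,rad,'local eye',e,'world',p+R@e)
E
python3 - <<'E'
from h import *
for c in ['scene','side']: held(c,'h1_%s.png'%c)
print(bot.read_state()['tool_pos'])
a=cv2.imread('pics/h1_scene.png')[240:390,160:360]; b=cv2.imread('pics/h1_side.png')[130:280,330:530]
cv2.imwrite('pics/h1.png',cv2.resize(cv2.hconcat([a,b]),None,fx=2,fy=2,interpolation=cv2.INTER_CUBIC))
E
```

```text
time: 31.7
tool_pos: [0.492, -0.17, 0.2818]
tool_rot: [[-0.996, 0.086, -0.002], [0.086, 0.996, -0.0], [0.002, -0.0, -1.0]]
wrist_force: [-0.2, -0.2, -2.0]
opening: 0.128
grasp_force: 78.5
scene rail 770 [[579.7999877929688, -396.20001220703125], [615.5999755859375, -399.6000061035156], [641.4000244140625, -127.19999694824219], [605.5999755859375, -123.80000305175781]] [273.6  36. ]
  peg 42 top [ 0.571  -0.338   0.2552] zmax 0.2585 all [ 0.577  -0.339   0.2473]
  peg 37 top [ 0.5766 -0.259   0.2572] zmax 0.2602 all [ 0.5829 -0.2589  0.2476]
  peg 33 top [ 0.5868 -0.1801  0.2551] zmax 0.2595 all [ 0.5917 -0.1804  0.2461]
scene ring n 165 circ 581.7578735351562 -180.6112060546875 22.454442977905273 local eye [-0.0936 -0.0007 -0.0111] world [ 0.5851 -0.1785  0.2933]
side rail 332 [[574.0, -337.0], [611.0999755859375, -342.1000061035156], [640.9000244140625, -121.69999694824219], [603.7999877929688, -116.5999984741211]] [222.4  37.5]
  peg 22 top [ 0.5763 -0.2542  0.2526] zmax 0.2542 all [ 0.5789 -0.2539  0.2487]
  peg 31 top [ 0.5832 -0.1746  0.2521] zmax 0.2547 all [ 0.588  -0.1742  0.2456]
side ring n 170 circ 582.1364135742188 -174.31362915039062 23.06777000427246 local eye [-0.0922  0.0039 -0.0077] world [ 0.5841 -0.1736  0.2903]
[ 0.4919 -0.1697  0.2827]
```

View pics/h1.png

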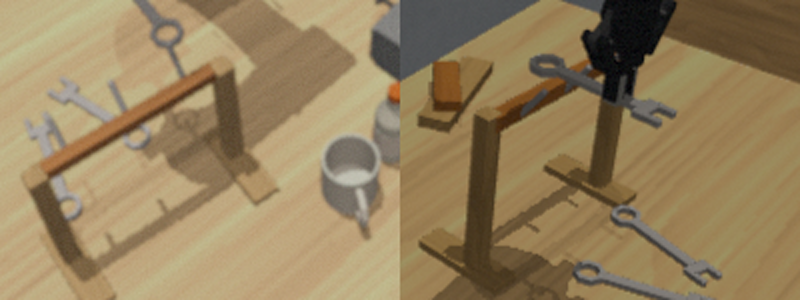

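```bash

python3 -m creep '[{"travel":[0,0,10],"yaw":0},{"travel":[0,0,10],"yaw":0},{"travel":[0,0,8],"yaw":0},{"travel":[0,0,0],"yaw":0},{"travel":[0,0,0],"yaw":0}]'
python3 -m creep '[{"travel":[-2,0,4],"yaw":0},{"travel":[-2,0,4],"yaw":0},{"travel":[-3,0,4],"yaw":0},{"travel":[-2,0,4],"yaw":0},{"travel":[-2,0,4],"yaw":0}]'
python3 -m creep '[{"travel":[0,0,0],"yaw":0},{"travel":[0,0,0],"yaw":0},{"travel":[0,0,0],"yaw":0},{"travel":[0,0,0],"yaw":0},{"travel":[0,0,0],"yaw":0}]'
python3 - <<'E'
from h import *
for c in ['scene','side']: held(c,'h2_%s.png'%c)
a=cv2.imread('pics/h2_scene.png')[240:390,160:360]; b=cv2.imread('pics/h2_side.png')[130:280,330:530]
cv2.imwrite('pics/h2.png',cv2.resize(cv2.hconcat([a,b]),None,fx=2,fy=2,interpolation=cv2.INTER_CUBIC))
E
```

```text
time: 32.3
tool_pos: [0.4921, -0.1698, 0.2545]
tool_rot: [[-0.996, 0.085, -0.0], [0.085, 0.996, -0.0], [0.0, -0.0, -1.0]]
wrist_force: [-1.5, 0.5, -1.0]
opening: 0.134
grasp_force: 78.6
time: 32.8
tool_pos: [0.5034, -0.1708, 0.2342]
tool_rot: [[-0.996, 0.085, -0.0], [0.085, 0.996, 0.0], [0.0, -0.0, -1.0]]
wrist_force: [0.2, 0.2, -1.4]
opening: 0.131
grasp_force: 78.6
time: 33.3
tool_pos: [0.5032, -0.1708, 0.2349]
tool_rot: [[-0.996, 0.085, 0.0], [0.085, 0.996, -0.0], [-0.0, 0.0, -1.0]]
wrist_force: [-0.1, -0.8, -1.7]
opening: 0.131
grasp_force: 78.6
scene rail 773 [[580.4000244140625, -396.29998779296875], [616.7000122070312, -399.70001220703125], [642.2999877929688, -126.80000305175781], [605.9000244140625, -123.4000015258789]] [274.2  36.5]
  peg 40 top [ 0.5709 -0.3384  0.2572] zmax 0.26 all [ 0.5768 -0.3389  0.2482]
  peg 41 top [ 0.5777 -0.2588  0.2567] zmax 0.2601 all [ 0.5839 -0.2592  0.2469]
  peg 384 top [ 0.5093 -0.1742  0.261 ] zmax 0.2647 all [ 0.5579 -0.1771  0.2455]
scene ring n 216 circ 604.1932373046875 -175.53277587890625 34.481903076171875 local eye [-0.1069  0.0016 -0.0118] world [ 0.6098 -0.1782  0.2467]
side rail 260 [[588.4000244140625, -307.5], [616.7000122070312, -311.1000061035156], [641.0, -119.69999694824219], [612.7000122070312, -116.0999984741211]] [192.9  28.5]
  peg 315 top [ 0.5055 -0.1507  0.2617] zmax 0.265 all [ 0.5601 -0.1676  0.2431]
side ring n 166 circ 592.7540893554688 -175.54840087890625 21.71108055114746 local eye [-0.0894  0.0035 -0.0112] world [ 0.5926 -0.1748  0.246 ]
```

View pics/h2.png

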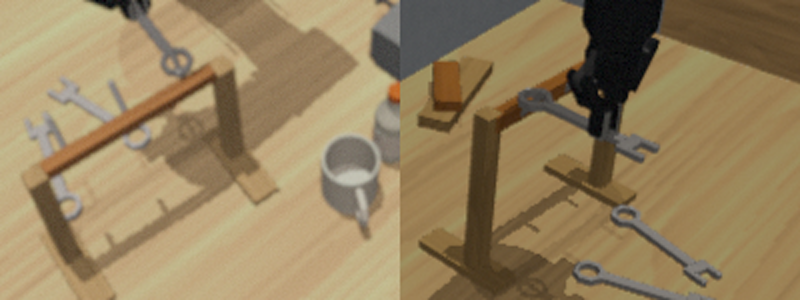

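```bash

python3 -m creep '[{"travel":[0,0,0],"yaw":0},{"travel":[0,0,4],"yaw":0},{"travel":[0,0,4],"yaw":0},{"travel":[0,0,4],"yaw":0},{"travel":[0,0,4],"yaw":0}]' 5 25
python3 -m creep '[{"travel":[0,0,5],"yaw":0},{"travel":[0,0,5],"yaw":0},{"travel":[0,0,5],"yaw":0},{"travel":[0,0,5],"yaw":0},{"travel":[0,0,5],"yaw":0}]'
python3 -m creep '[{"travel":[0,0,5],"yaw":0},{"travel":[-1,0,5],"yaw":0},{"travel":[-2,0,5],"yaw":0},{"travel":[-3,0,5],"yaw":0},{"travel":[-3,0,5],"yaw":0}]'
python3 - <<'E'
from h import *
a=snap('scene')[0][240:390,160:360,::-1]; b=snap('side')[0][130:280,330:530,::-1]
cv2.imwrite('pics/h3.png',cv2.resize(cv2.hconcat([a,b]),None,fx=2,fy=2,interpolation=cv2.INTER_CUBIC))
E
```

```text
time: 33.9
tool_pos: [0.5032, -0.1709, 0.2189]
tool_rot: [[-0.996, 0.085, 0.0], [0.085, 0.996, -0.0], [-0.001, -0.0, -1.0]]
wrist_force: [-2.4, 1.3, 4.7]
opening: 0.132
grasp_force: 79.3
time: 34.4
tool_pos: [0.5036, -0.1709, 0.1934]
tool_rot: [[-0.996, 0.085, 0.001], [0.085, 0.996, -0.0], [-0.001, -0.0, -1.0]]
wrist_force: [-2.9, -1.5, 4.0]
opening: 0.129
grasp_force: 76.3
time: 34.9
tool_pos: [0.5114, -0.1715, 0.1676]
tool_rot: [[-0.996, 0.085, -0.002], [0.085, 0.996, 0.0], [0.002, -0.0, -1.0]]
wrist_force: [-2.8, -1.2, 1.5]
opening: 0.129
grasp_force: 69.3
```

View pics/h3.png

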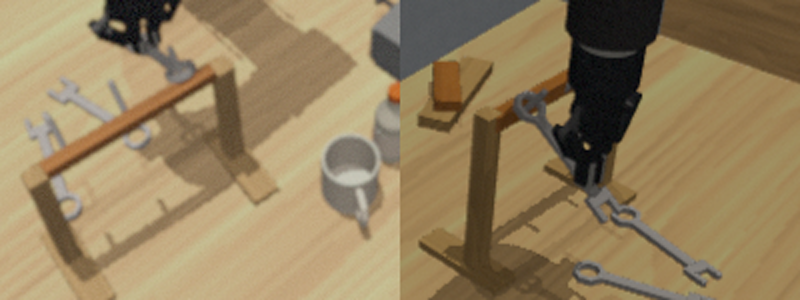

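```bash

python3 -m creep '[{"travel":[-3,0,4],"yaw":0},{"travel":[-3,0,4],"yaw":0},{"travel":[-3,0,4],"yaw":0},{"travel":[-4,0,3],"yaw":0},{"travel":[-3,0,3],"yaw":0}]'
python3 -m creep '[{"travel":[0,0,0],"yaw":0},{"travel":[0,0,0],"yaw":0},{"travel":[0,0,0],"yaw":0},{"travel":[0,0,0],"yaw":0},{"travel":[0,0,0],"yaw":0}]' 30
python3 -m creep '[{"travel":[10,0,0],"yaw":0},{"travel":[20,0,0],"yaw":0},{"travel":[30,0,0],"yaw":0},{"travel":[10,0,-30],"yaw":0},{"travel":[0,0,-40],"yaw":0}]'
python3 - <<'E'
from h import *
a=snap('scene')[0][240:390,160:360,::-1]; b=snap('side')[0][130:280,330:530,::-1]
cv2.imwrite('pics/h4.png',cv2.resize(cv2.hconcat([a,b]),None,fx=2,fy=2,interpolation=cv2.INTER_CUBIC))
E
```

```text
time: 35.5
tool_pos: [0.5282, -0.1729, 0.1501]
tool_rot: [[-0.996, 0.085, -0.001], [0.085, 0.996, 0.0], [0.001, 0.0, -1.0]]
wrist_force: [-3.7, -0.3, 0.0]
opening: 0.134
grasp_force: 61.3
time: 36.0
tool_pos: [0.5283, -0.1729, 0.1509]
tool_rot: [[-0.996, 0.085, 0.001], [0.085, 0.996, -0.0], [-0.001, 0.0, -1.0]]
wrist_force: [-0.4, 0.7, -0.3]
opening: 0.354
grasp_force: 0.0
time: 36.5
tool_pos: [0.4546, -0.1667, 0.2199]
tool_rot: [[-0.996, 0.085, -0.004], [0.085, 0.996, 0.001], [0.004, 0.0, -1.0]]
wrist_force: [1.5, -1.1, 1.3]
opening: 0.354
grasp_force: 0.0
```

View pics/h4.png

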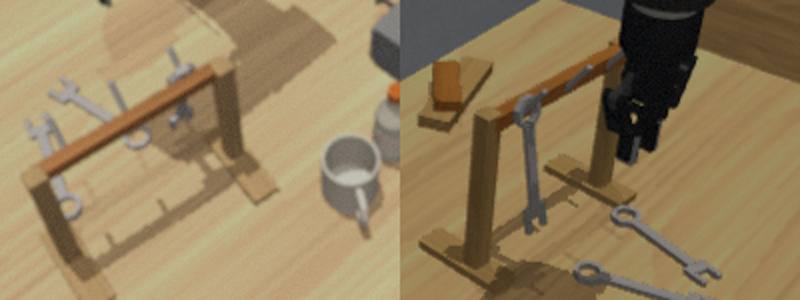

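```bash

python3 -m creep '[{"travel":[11,-39,0],"yaw":0},{"travel":[11,-39,0],"yaw":0},{"travel":[0,0,30],"yaw":-7},{"travel":[0,0,40],"yaw":-7},{"travel":[0,0,40],"yaw":-6}]' 40 80
python3 -m creep '[{"travel":[0,0,10],"yaw":0},{"travel":[0,0,0],"yaw":0},{"travel":[0,0,0],"yaw":0},{"travel":[0,0,0],"yaw":0},{"travel":[0,0,0],"yaw":0}]'
python3 - <<'E'
from h import *
im,P,T,m=spanners('wrist','w9.png')
print(togo([.4264,-.2432,.001],104.8))
E
```

```text
time: 37.1
tool_pos: [0.4294, -0.2432, 0.1101]
tool_rot: [[-0.964, -0.265, 0.003], [-0.265, 0.964, -0.0], [-0.003, -0.001, -1.0]]
wrist_force: [0.3, -0.6, -0.7]
opening: 0.47
grasp_force: 0.0
time: 37.6
tool_pos: [0.4308, -0.2429, 0.1022]
tool_rot: [[-0.965, -0.261, 0.003], [-0.261, 0.965, -0.0], [-0.003, -0.001, -1.0]]
wrist_force: [-0.5, 0.2, 0.2]
opening: 0.469
grasp_force: 0.0
sp conf 0.88 len 170 shank w 13.2 ringw 37 eye [ 0.5155 -0.2195] org [ 0.4478 -0.2372] head 14.7 z 0.0091 px [320. 262.]
travel [  4.1   0.8 100.7] yaw 0.3
```

```bash

python3 -m creep '[{"travel":[4,1,35],"yaw":0},{"travel":[0,0,35],"yaw":0},{"travel":[0,0,20],"yaw":0},{"travel":[0,0,11],"yaw":0},{"travel":[0,0,0],"yaw":0}]'
python3 -m creep '[{"travel":[0,0,0],"yaw":0},{"travel":[0,0,0],"yaw":0},{"travel":[0,0,0],"yaw":0},{"travel":[0,0,0],"yaw":0},{"travel":[0,0,0],"yaw":0}]' 5 80
python3 -m creep '[{"travel":[0,0,-10],"yaw":0},{"travel":[0,0,-20],"yaw":0},{"travel":[0,0,-30],"yaw":0},{"travel":[0,0,-35],"yaw":0},{"travel":[0,0,-35],"yaw":0}]'
python3 -m creep '[{"travel":[0,0,-40],"yaw":0},{"travel":[0,0,-40],"yaw":7},{"travel":[0,0,-40],"yaw":7},{"travel":[0,0,-35],"yaw":6},{"travel":[0,0,0],"yaw":0}]'
python3 -m creep '[{"travel":[0,0,0],"yaw":0},{"travel":[0,0,0],"yaw":0},{"travel":[0,0,0],"yaw":0},{"travel":[0,0,0],"yaw":0},{"travel":[0,0,0],"yaw":0}]'
python3 - <<'E'
from h import *
print(togo([.4846,-.2487,.282],85.1))
E
```

```text
time: 38.2
tool_pos: [0.4256, -0.2429, -0.0005]
tool_rot: [[-0.965, -0.261, -0.001], [-0.261, 0.965, -0.0], [0.001, 0.0, -1.0]]
wrist_force: [0.4, -0.6, -0.2]
opening: 0.47
grasp_force: 0.0
time: 38.7
tool_pos: [0.4265, -0.243, 0.0007]
tool_rot: [[-0.965, -0.261, 0.002], [-0.261, 0.965, -0.0], [-0.002, -0.001, -1.0]]
wrist_force: [-1.8, 0.2, 5.4]
opening: 0.129
grasp_force: 78.7
time: 39.2
tool_pos: [0.4252, -0.2428, 0.1317]
tool_rot: [[-0.965, -0.261, -0.0], [-0.261, 0.965, 0.0], [-0.0, 0.0, -1.0]]
wrist_force: [0.3, -0.8, -2.2]
opening: 0.13
grasp_force: 78.4
time: 39.7
tool_pos: [0.4274, -0.2437, 0.2909]
tool_rot: [[-0.996, 0.088, 0.009], [0.088, 0.996, -0.003], [-0.009, -0.002, -1.0]]
wrist_force: [0.0, 0.1, -2.0]
opening: 0.129
grasp_force: 78.5
time: 40.2
tool_pos: [0.4254, -0.2428, 0.284]
tool_rot: [[-0.996, 0.085, -0.001], [0.085, 0.996, 0.0], [0.001, 0.0, -1.0]]
wrist_force: [-0.7, 0.3, -1.3]
opening: 0.133
grasp_force: 78.4
travel [-59.4  -0.8   1.9] yaw 0.0
```

```bash

python3 -m creep '[{"travel":[-20,-1,2],"yaw":0},{"travel":[-20,0,0],"yaw":0},{"travel":[-19,0,0],"yaw":0},{"travel":[0,0,0],"yaw":0},{"travel":[0,0,0],"yaw":0}]'
python3 - <<'E'
from h import *
for c in ['scene','side']: held(c)
print(togo([.4846,-.2487,.2548],85.1), bot.read_state()['grasp_force'])
E
```

```text
time: 40.7
tool_pos: [0.4842, -0.2488, 0.2818]
tool_rot: [[-0.996, 0.085, -0.002], [0.085, 0.996, 0.0], [0.002, 0.0, -1.0]]
wrist_force: [-0.7, 0.5, -0.8]
opening: 0.127
grasp_force: 78.4
scene rail 790 [[579.9000244140625, -396.29998779296875], [617.4000244140625, -399.6000061035156], [641.5999755859375, -127.80000305175781], [604.0999755859375, -124.5]] [272.9  37.7]
  peg 37 top [ 0.5708 -0.3385  0.2568] zmax 0.2604 all [ 0.5759 -0.3391  0.2484]
  peg 37 top [ 0.5789 -0.2584  0.2546] zmax 0.2579 all [ 0.5843 -0.2594  0.2463]
  peg 64 top [ 0.5847 -0.18    0.2562] zmax 0.2585 all [ 0.5979 -0.1808  0.2433]
scene ring n 180 circ 574.158935546875 -261.0625 22.997314453125 local eye [-0.0935 -0.0015 -0.0115] world [ 0.577  -0.2582  0.2936]
side rail 467 [[577.0999755859375, -393.0], [616.2000122070312, -396.1000061035156], [638.4000244140625, -119.5], [599.2000122070312, -116.30000305175781]] [277.5  39.3]
  peg 16 top [ 0.5689 -0.3334  0.2521] zmax 0.2556 all [ 0.5692 -0.333   0.2509]
  peg 30 top [ 0.5765 -0.2542  0.2525] zmax 0.256 all [ 0.5804 -0.2535  0.2461]
  peg 35 top [ 0.5829 -0.1737  0.2532] zmax 0.2562 all [ 0.5903 -0.174   0.245 ]
side ring n 160 circ 573.807373046875 -253.2753448486328 22.516027450561523 local eye [-0.092   0.0019 -0.0081] world [ 0.5757 -0.2547  0.2905]
travel [-0.8  0.2 27.6] yaw 0.0 78.40677738189697
```

```bash

python3 -m creep '[{"travel":[-1,0,10],"yaw":0},{"travel":[0,0,10],"yaw":0},{"travel":[0,0,8],"yaw":0},{"travel":[0,0,0],"yaw":0},{"travel":[0,0,0],"yaw":0}]'
python3 -m creep '[{"travel":[-2,0,4],"yaw":0},{"travel":[-2,0,4],"yaw":0},{"travel":[-3,0,4],"yaw":0},{"travel":[-2,0,4],"yaw":0},{"travel":[-2,0,4],"yaw":0}]'
python3 -m creep '[{"travel":[0,0,0],"yaw":0},{"travel":[0,0,0],"yaw":0},{"travel":[0,0,0],"yaw":0},{"travel":[0,0,0],"yaw":0},{"travel":[0,0,0],"yaw":0}]'
python3 - <<'E'
from h import *
a=snap('scene')[0][240:390,160:360,::-1]; b=snap('side')[0][130:280,330:530,::-1]
cv2.imwrite('pics/h5.png',cv2.resize(cv2.hconcat([a,b]),None,fx=2,fy=2,interpolation=cv2.INTER_CUBIC))
E
```

```text
time: 41.3
tool_pos: [0.4852, -0.249, 0.2544]
tool_rot: [[-0.996, 0.085, -0.001], [0.085, 0.996, -0.0], [0.001, -0.0, -1.0]]
wrist_force: [0.3, -0.3, -1.8]
opening: 0.132
grasp_force: 78.4
time: 41.8
tool_pos: [0.4965, -0.2499, 0.2342]
tool_rot: [[-0.996, 0.085, -0.0], [0.085, 0.996, 0.0], [0.0, 0.0, -1.0]]
wrist_force: [-0.3, 0.2, -1.2]
opening: 0.127
grasp_force: 78.4
time: 42.3
tool_pos: [0.4963, -0.2499, 0.2349]
tool_rot: [[-0.996, 0.085, 0.0], [0.085, 0.996, -0.0], [-0.0, -0.0, -1.0]]
wrist_force: [-0.4, 0.2, -0.8]
opening: 0.13
grasp_force: 78.4
```

View pics/h5.png

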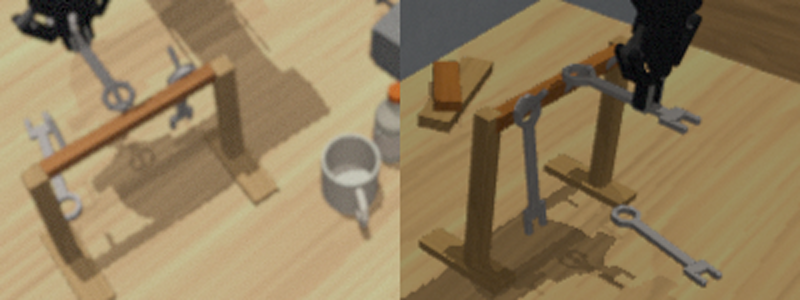

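```bash

python3 -m creep '[{"travel":[0,0,0],"yaw":0},{"travel":[0,0,4],"yaw":0},{"travel":[0,0,4],"yaw":0},{"travel":[0,0,4],"yaw":0},{"travel":[0,0,4],"yaw":0}]' 5 25
python3 -m creep '[{"travel":[0,0,5],"yaw":0},{"travel":[0,0,5],"yaw":0},{"travel":[0,0,5],"yaw":0},{"travel":[0,0,5],"yaw":0},{"travel":[0,0,5],"yaw":0}]'
python3 -m creep '[{"travel":[0,0,5],"yaw":0},{"travel":[-1,0,5],"yaw":0},{"travel":[-2,0,5],"yaw":0},{"travel":[-3,0,5],"yaw":0},{"travel":[-3,0,5],"yaw":0}]'
python3 -m creep '[{"travel":[-3,0,4],"yaw":0},{"travel":[-3,0,4],"yaw":0},{"travel":[-3,0,4],"yaw":0},{"travel":[-4,0,3],"yaw":0},{"travel":[-3,0,3],"yaw":0}]'
python3 -m creep '[{"travel":[0,0,0],"yaw":0},{"travel":[0,0,0],"yaw":0},{"travel":[0,0,0],"yaw":0},{"travel":[0,0,0],"yaw":0},{"travel":[0,0,0],"yaw":0}]' 30
python3 -m creep '[{"travel":[10,0,0],"yaw":0},{"travel":[20,0,0],"yaw":0},{"travel":[30,0,0],"yaw":0},{"travel":[10,0,-30],"yaw":0},{"travel":[0,0,-30],"yaw":0}]'
python3 - <<'E'
from h import *
for c in ('scene','side'):
    im,P,T,m=snap(c,'k_%s.png'%c)
    for r in spotter.outline_of('spanner1',c):
        if r['conf']<.2: continue
        q=P[r['pixels']]; q=q[~np.isnan(q[:,0])]; print(c,round(r['conf'],2),np.median(q,0),np.percentile(q,[5,95],axis=0).ravel())
print(togo([.4537,-.3245,.1],73.5))
E
```

```text
time: 42.9
tool_pos: [0.4964, -0.2501, 0.2189]
tool_rot: [[-0.996, 0.085, 0.0], [0.085, 0.996, -0.001], [-0.001, -0.0, -1.0]]
wrist_force: [-2.3, 0.6, 4.6]
opening: 0.129
grasp_force: 79.0
time: 43.4
tool_pos: [0.4967, -0.2499, 0.1934]
tool_rot: [[-0.996, 0.085, 0.001], [0.085, 0.996, -0.0], [-0.001, -0.0, -1.0]]
wrist_force: [2.0, -3.0, 2.3]
opening: 0.131
grasp_force: 76.6
time: 43.9
tool_pos: [0.5045, -0.2506, 0.1676]
tool_rot: [[-0.996, 0.085, -0.002], [0.085, 0.996, 0.0], [0.002, 0.0, -1.0]]
wrist_force: [-2.7, 2.4, 0.5]
opening: 0.131
grasp_force: 69.7
time: 44.4
tool_pos: [0.5214, -0.252, 0.1502]
tool_rot: [[-0.996, 0.085, -0.0], [0.085, 0.996, 0.0], [0.0, 0.0, -1.0]]
wrist_force: [-3.6, 1.2, 0.0]
opening: 0.129
grasp_force: 62.0
time: 44.9
tool_pos: [0.5215, -0.252, 0.151]
tool_rot: [[-0.996, 0.085, 0.001], [0.085, 0.996, -0.0], [-0.001, -0.0, -1.0]]
wrist_force: [-0.7, -0.0, -0.5]
opening: 0.352
grasp_force: 0.0
time: 45.4
tool_pos: [0.4485, -0.2457, 0.2109]
tool_rot: [[-0.996, 0.085, -0.002], [0.085, 0.996, 0.001], [0.002, 0.0, -1.0]]
wrist_force: [1.2, 0.4, 0.4]
opening: 0.353
grasp_force: 0.0
scene 0.74 [ 0.5871 -0.1823  0.123 ] [ 0.5744 -0.1949  0.0802  0.6095 -0.1655  0.2379]
scene 0.74 [ 0.5821 -0.2615  0.1292] [ 0.5707 -0.2747  0.0855  0.6033 -0.2468  0.239 ]
scene 0.66 [ 0.4543 -0.3299  0.0101] [ 0.3999 -0.3547  0.0013  0.5587 -0.3065  0.0153]
side 0.8 [ 0.5833 -0.2522  0.1549] [ 0.5652 -0.2736  0.0696  0.6031 -0.2384  0.2319]
side 0.73 [ 0.5886 -0.1718  0.1539] [ 0.5725 -0.189   0.0821  0.6062 -0.1585  0.231 ]
side 0.72 [ 0.4701 -0.3252  0.007 ] [ 0.3999 -0.361   0.0005  0.553  -0.2961  0.0107]
side 0.66 [ 0.7567 -0.0394  0.0562] [ 0.7332 -0.083   0.0063  0.8039 -0.0124  0.0837]
travel [ -8.9 -78.1 111.4] yaw 11.6
```

```bash

python3 -m creep '[{"travel":[-4,-39,0],"yaw":0},{"travel":[-5,-39,0],"yaw":0},{"travel":[0,0,30],"yaw":6},{"travel":[0,0,40],"yaw":5.6},{"travel":[0,0,40],"yaw":0}]' 40 80
python3 -m creep '[{"travel":[0,0,0],"yaw":0},{"travel":[0,0,0],"yaw":0},{"travel":[0,0,0],"yaw":0},{"travel":[0,0,0],"yaw":0},{"travel":[0,0,0],"yaw":0}]'
python3 - <<'E'
from h import *
im,P,T,m=spanners('wrist','w10.png')
print(togo([.4537,-.3245,.001],73.5))
E
```

```text
time: 46.1
tool_pos: [0.4528, -0.3246, 0.0985]
tool_rot: [[-0.958, 0.288, -0.0], [0.288, 0.958, 0.0], [0.001, 0.0, -1.0]]
wrist_force: [1.2, -0.6, -1.1]
opening: 0.472
grasp_force: 0.0
time: 46.6
tool_pos: [0.4547, -0.3247, 0.1023]
tool_rot: [[-0.959, 0.283, 0.003], [0.283, 0.959, -0.001], [-0.003, -0.0, -1.0]]
wrist_force: [-0.3, 0.3, -0.2]
opening: 0.465
grasp_force: 0.0
sp conf 0.75 len 170 shank w 13.2 ringw 37 eye [ 0.5412 -0.3502] org [ 0.4741 -0.3303] head -16.5 z 0.0091 px [320. 268.]
travel [  0.8  -0.  100.7] yaw 0.0
```

```bash

python3 -m creep '[{"travel":[1,0,35],"yaw":0},{"travel":[0,0,35],"yaw":0},{"travel":[0,0,20],"yaw":0},{"travel":[0,0,11],"yaw":0},{"travel":[0,0,0],"yaw":0}]'
python3 -m creep '[{"travel":[0,0,0],"yaw":0},{"travel":[0,0,0],"yaw":0},{"travel":[0,0,0],"yaw":0},{"travel":[0,0,0],"yaw":0},{"travel":[0,0,0],"yaw":0}]' 5 80
python3 -m creep '[{"travel":[0,0,-10],"yaw":0},{"travel":[10,0,-20],"yaw":0},{"travel":[10,0,-30],"yaw":0},{"travel":[10,0,-35],"yaw":0},{"travel":[0,0,-35],"yaw":0}]'
python3 -m creep '[{"travel":[0,0,-40],"yaw":0},{"travel":[0,0,-40],"yaw":-6},{"travel":[0,0,-40],"yaw":-5.6},{"travel":[0,0,-32],"yaw":0},{"travel":[0,0,0],"yaw":0}]'
python3 -m creep '[{"travel":[0,0,0],"yaw":0},{"travel":[0,0,0],"yaw":0},{"travel":[0,0,0],"yaw":0},{"travel":[0,0,0],"yaw":0},{"travel":[0,0,0],"yaw":0}]'
python3 - <<'E'
from h import *
print(togo([.5691-.0917,-.3364+.0080,.282],85.1))
E
```

```text
time: 47.2
tool_pos: [0.4528, -0.3243, -0.0003]
tool_rot: [[-0.959, 0.283, -0.001], [0.283, 0.959, -0.0], [0.001, -0.0, -1.0]]
wrist_force: [0.3, -0.6, -0.2]
opening: 0.473
grasp_force: 0.0
time: 47.7
tool_pos: [0.4535, -0.3245, 0.0007]
tool_rot: [[-0.959, 0.283, 0.002], [0.283, 0.959, -0.001], [-0.002, -0.0, -1.0]]
wrist_force: [-1.5, 1.2, 5.6]
opening: 0.131
grasp_force: 78.8
time: 48.2
tool_pos: [0.4224, -0.3152, 0.1313]
tool_rot: [[-0.959, 0.284, -0.001], [0.284, 0.959, 0.001], [0.001, 0.0, -1.0]]
wrist_force: [1.1, -0.8, -0.9]
opening: 0.132
grasp_force: 78.4
time: 48.7
tool_pos: [0.4257, -0.3168, 0.2876]
tool_rot: [[-0.996, 0.084, 0.008], [0.084, 0.996, -0.004], [-0.009, -0.003, -1.0]]
wrist_force: [0.8, 0.0, -2.1]
opening: 0.134
grasp_force: 78.4
time: 49.2
tool_pos: [0.4239, -0.3157, 0.281]
tool_rot: [[-0.996, 0.085, -0.001], [0.085, 0.996, 0.0], [0.001, 0.0, -1.0]]
wrist_force: [0.0, 0.7, -0.7]
opening: 0.13
grasp_force: 78.4
travel [-54.4  -8.1  -1.1] yaw 0.0
```

```bash

python3 -m creep '[{"travel":[-18,-3,0],"yaw":0},{"travel":[-18,-3,0],"yaw":0},{"travel":[-18,-2,0],"yaw":0},{"travel":[0,0,0],"yaw":0},{"travel":[0,0,0],"yaw":0}]'
python3 - <<'E'
from h import *
for c in ['scene','side']: held(c)
print(togo([.5691-.0917,-.3364+.0080,.2548],85.1), bot.read_state()['grasp_force'])
E
```

```text
time: 49.7
tool_pos: [0.4771, -0.3282, 0.2809]
tool_rot: [[-0.996, 0.085, -0.001], [0.085, 0.996, 0.001], [0.002, 0.0, -1.0]]
wrist_force: [0.3, 1.0, -0.1]
opening: 0.132
grasp_force: 78.4
scene rail 750 [[578.4000244140625, -396.29998779296875], [617.0999755859375, -399.79998779296875], [642.0, -127.69999694824219], [603.2999877929688, -124.19999694824219]] [273.2  38.9]
  peg 37 top [ 0.5713 -0.339   0.2549] zmax 0.2582 all [ 0.5776 -0.3392  0.2464]
  peg 71 top [ 0.5777 -0.259   0.2559] zmax 0.2583 all [ 0.5909 -0.2599  0.2433]
  peg 57 top [ 0.5879 -0.1809  0.2621] zmax 0.2647 all [ 0.5966 -0.1811  0.2441]
scene ring n 187 circ 567.15673828125 -335.6202087402344 22.838743209838867 local eye [-0.0937 -0.0009 -0.0121] world [ 0.5701 -0.337   0.2931]
side rail 495 [[577.4000244140625, -391.70001220703125], [615.9000244140625, -395.0], [639.2000122070312, -121.0999984741211], [600.7000122070312, -117.80000305175781]] [274.9  38.7]
  peg 28 top [ 0.5679 -0.3329  0.2534] zmax 0.2559 all [ 0.5723 -0.333   0.2465]
  peg 36 top [ 0.5772 -0.2544  0.2524] zmax 0.2549 all [ 0.5836 -0.2544  0.2442]
  peg 34 top [ 0.5824 -0.1734  0.2536] zmax 0.2561 all [ 0.5898 -0.1745  0.245 ]
side ring n 158 circ 566.3207397460938 -334.9435119628906 23.360082626342773 local eye [-0.0924  0.004  -0.0085] world [ 0.5691 -0.3321  0.2899]
travel [-0.7 -0.2 26.6] yaw 0.0 78.41159462928772
```

```bash

python3 -m creep '[{"travel":[-1,-1,10],"yaw":0},{"travel":[0,0,10],"yaw":0},{"travel":[0,0,7],"yaw":0},{"travel":[0,0,0],"yaw":0},{"travel":[0,0,0],"yaw":0}]'
python3 -m creep '[{"travel":[-2,0,4],"yaw":0},{"travel":[-2,0,4],"yaw":0},{"travel":[-3,0,4],"yaw":0},{"travel":[-2,0,4],"yaw":0},{"travel":[-2,0,4],"yaw":0}]'
python3 -m creep '[{"travel":[0,0,0],"yaw":0},{"travel":[0,0,0],"yaw":0},{"travel":[0,0,0],"yaw":0},{"travel":[0,0,0],"yaw":0},{"travel":[0,0,0],"yaw":0}]'
python3 - <<'E'
from h import *
a=snap('scene')[0][240:390,160:360,::-1]; b=snap('side')[0][130:280,330:530,::-1]
cv2.imwrite('pics/h6.png',cv2.resize(cv2.hconcat([a,b]),None,fx=2,fy=2,interpolation=cv2.INTER_CUBIC))
E
```

```text
time: 50.3
tool_pos: [0.478, -0.3294, 0.2545]
tool_rot: [[-0.996, 0.085, -0.001], [0.085, 0.996, -0.0], [0.001, -0.0, -1.0]]
wrist_force: [0.7, 0.5, -1.5]
opening: 0.136
grasp_force: 78.4
time: 50.8
tool_pos: [0.4893, -0.3303, 0.2342]
tool_rot: [[-0.996, 0.085, -0.0], [0.085, 0.996, 0.0], [0.0, 0.0, -1.0]]
wrist_force: [-0.1, -0.4, -1.3]
opening: 0.131
grasp_force: 78.4
time: 51.3
tool_pos: [0.4891, -0.3304, 0.2349]
tool_rot: [[-0.996, 0.085, 0.0], [0.085, 0.996, -0.0], [-0.0, -0.0, -1.0]]
wrist_force: [-0.7, 1.1, -1.2]
opening: 0.129
grasp_force: 78.4
```

View pics/h6.png

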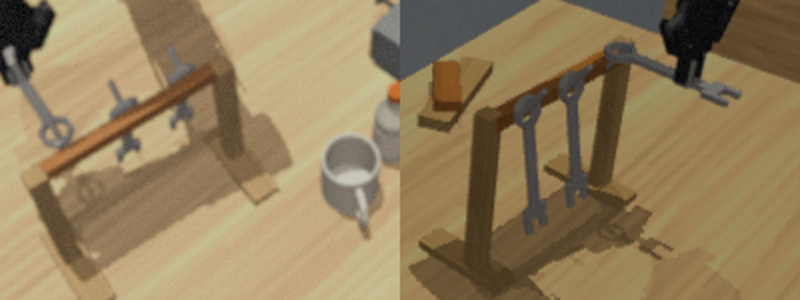

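The third ring is threaded on its peg at (57,130) on the left, and the other two spanners hang vertically. I'll pivot this one down and let go.

```bash

python3 -m creep '[{"travel":[0,0,0],"yaw":0},{"travel":[0,0,4],"yaw":0},{"travel":[0,0,4],"yaw":0},{"travel":[0,0,4],"yaw":0},{"travel":[0,0,4],"yaw":0}]' 5 25
python3 -m creep '[{"travel":[0,0,5],"yaw":0},{"travel":[0,0,5],"yaw":0},{"travel":[0,0,5],"yaw":0},{"travel":[0,0,5],"yaw":0},{"travel":[0,0,5],"yaw":0}]'
python3 -m creep '[{"travel":[0,0,5],"yaw":0},{"travel":[-1,0,5],"yaw":0},{"travel":[-2,0,5],"yaw":0},{"travel":[-3,0,5],"yaw":0},{"travel":[-3,0,5],"yaw":0}]'
python3 -m creep '[{"travel":[-3,0,4],"yaw":0},{"travel":[-3,0,4],"yaw":0},{"travel":[-3,0,4],"yaw":0},{"travel":[-4,0,3],"yaw":0},{"travel":[-3,0,3],"yaw":0}]'
python3 -m creep '[{"travel":[0,0,0],"yaw":0},{"travel":[0,0,0],"yaw":0},{"travel":[0,0,0],"yaw":0},{"travel":[0,0,0],"yaw":0},{"travel":[0,0,0],"yaw":0}]' 30
python3 -m creep '[{"travel":[10,0,0],"yaw":0},{"travel":[20,0,0],"yaw":0},{"travel":[30,0,0],"yaw":0},{"travel":[10,0,-30],"yaw":0},{"travel":[0,0,-30],"yaw":0}]'
for i in 1 2 3 4; do python3 -m creep '[{"travel":[0,0,0],"yaw":0},{"travel":[0,0,0],"yaw":0},{"travel":[0,0,0],"yaw":0},{"travel":[0,0,0],"yaw":0},{"travel":[0,0,0],"yaw":0}]' >/dev/null; done
python3 - <<'E'
from h import *
sc=snap('scene','f_scene.png')[0]; im,P,T,m=snap('side','f_side.png')
for r in spotter.outline_of('spanner1','side'):
    if r['conf']<.3: continue
    q=P[r['pixels']]; q=q[~np.isnan(q[:,0])]; print(round(r['conf'],2),np.median(q,0),np.percentile(q,[5,95],axis=0).ravel())
a=sc[150:420,150:480,::-1]; b=im[130:480,120:520,::-1]
cv2.imwrite('pics/fin.png',cv2.hconcat([cv2.resize(a,(400,330)),cv2.resize(b,(400,330))]))
print(bot.read_state()['time'])
E
```

```text
time: 51.9
tool_pos: [0.4891, -0.3306, 0.219]
tool_rot: [[-0.996, 0.085, 0.0], [0.085, 0.996, -0.001], [-0.001, -0.001, -1.0]]
wrist_force: [-3.1, 1.3, 4.5]
opening: 0.133
grasp_force: 79.0
time: 52.4
tool_pos: [0.4894, -0.3305, 0.1933]
tool_rot: [[-0.996, 0.085, 0.0], [0.085, 0.996, -0.0], [-0.0, -0.0, -1.0]]
wrist_force: [0.5, 1.8, 3.0]
opening: 0.134
grasp_force: 76.3
time: 52.9
tool_pos: [0.4973, -0.3308, 0.1676]
tool_rot: [[-0.996, 0.085, -0.002], [0.085, 0.996, 0.001], [0.002, 0.001, -1.0]]
wrist_force: [-3.4, 2.3, 2.4]
opening: 0.132
grasp_force: 69.8
time: 53.4
tool_pos: [0.514, -0.3324, 0.1501]
tool_rot: [[-0.996, 0.085, -0.001], [0.085, 0.996, 0.0], [0.001, 0.0, -1.0]]
wrist_force: [-3.9, 1.4, 0.3]
opening: 0.135
grasp_force: 61.9
time: 53.9
tool_pos: [0.5143, -0.3325, 0.151]
tool_rot: [[-0.996, 0.085, 0.001], [0.085, 0.996, -0.0], [-0.001, -0.0, -1.0]]
wrist_force: [0.1, 0.1, 0.4]
opening: 0.351
grasp_force: 0.0
time: 54.4
tool_pos: [0.4414, -0.326, 0.2109]
tool_rot: [[-0.996, 0.086, -0.002], [0.086, 0.996, 0.001], [0.002, 0.001, -1.0]]
wrist_force: [1.1, -0.7, 0.5]
opening: 0.348
grasp_force: 0.0
0.96 [ 0.5869 -0.1719  0.1467] [ 0.5717 -0.188   0.0792  0.6057 -0.1593  0.2284]
0.7 [ 0.5847 -0.2528  0.159 ] [ 0.5654 -0.2734  0.0706  0.6041 -0.2388  0.2317]
0.63 [ 0.5742 -0.3304  0.1539] [ 0.5584 -0.3492  0.0786  0.5929 -0.3176  0.2304]
56.55
```

View pics/fin.png

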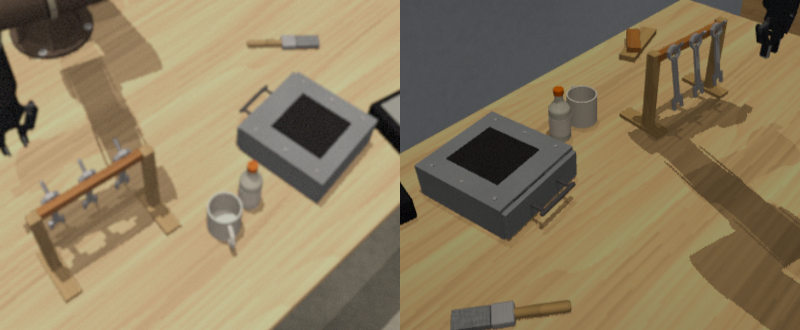

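```bash

for i in 1 2 3 4; do python3 -m creep '[{"travel":[0,0,0],"yaw":0},{"travel":[0,0,0],"yaw":0},{"travel":[0,0,0],"yaw":0},{"travel":[0,0,0],"yaw":0},{"travel":[0,0,0],"yaw":0}]' >/dev/null; done
python3 - <<'E'
from h import *
im=snap('side')[0][:,:,::-1]; o=cv2.imread('pics/f_side.png')
d=cv2.absdiff(cv2.GaussianBlur(im,(5,5),0),cv2.GaussianBlur(o,(5,5),0)).max(2)[140:260,400:490]; print(d.max(),d.mean())
print(job.hand_in())
E
```

```text
4 0.6763888888888889
the job is handed in; nothing more can be done
None
```

I handed the job in at about 59 s: all four nuts are in the drawer, which is clicked shut, the three ring spanners hang still on a peg each, and the mug, glue bottle and brush were not touched.

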